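Scan welded plates under the free probe head

TASK

Use only the scan head whose mouth holds the brass setting master, never the one with the red lockout block: move the master upright onto the middle of its stand, and slide every welded plate under that head, straight in until it is home against the back stop. With all of them home, throw the red scan lever fully over, then draw the plates out again and leave them lying flat wholly on the green mat. Leave the lockout block and everything else where it is.

Things in the scene. Friction and masses are not known exactly. Their poses are not given: they have to be found in the camera images.
- plate0_spout (a point): One of 3 or 4 plates: aluminium, 135 x 56 x 6 mm, lying flat, 250 g, with a rectangular steel spout 30 long, 16 wide, 40 mm tall welded upright on it (top 46 mm above the underside). This point: spout centre, on the plate's middle line, 26 mm above the underside. x runs along the plate to the tongue's tip (110 mm ahead; the other end is 25 mm behind), z up.
- plate0_tip (a point): Middle of the end edge of that plate's tongue, 3 mm above the underside (110 mm along x from the spout centre).
- plate1_spout (a point): As plate0_spout, another such plate.
- plate1_tip (a point): Middle of the end edge of that plate's tongue, 3 mm above the underside (110 mm along x from the spout centre).
- plate2_spout (a point): As plate0_spout, another such plate.
- plate2_tip (a point): Middle of the end edge of that plate's tongue, 3 mm above the underside (110 mm along x from the spout centre).
- plate3_spout (a point): As plate0_spout, another such plate.
- plate3_tip (a point): Middle of the end edge of that plate's tongue, 3 mm above the underside (110 mm along x from the spout centre).
- left_head_mouth (a point): Left. Blue scan head, a housing 350 mm wide, 140 deep, 52 high, before a grey cabinet 170 high. Point: middle of the mouth's edge at bench height; x points into the head, y across, z up. The slot under it is 12 mm high, 330 wide (y -165 to 165), 70 deep to a fixed back stop, on the bench top. Four plates fit at y = -120, -40, 40, 120; home, the spout centre is 40 mm before the mouth.
- right_head_mouth (a point): Right, its mouth facing the left one. Otherwise as left_head_mouth, with x pointing into this head.
- mat_c (a point): Centre of the green work mat, 240 mm (its x) by 350 mm (its y), flush with the bench top (no step), on which the plates start.
- master_c (a point): Brass setting master, a cylinder 44 mm across (38 mm in its top 10 mm) and 50 mm high, 400 g, standing upright about 50 mm in front of the mouth of the head that is free for use. This point: its centre, 25 mm up.
- stand_top (a point): Centre of the top face of the master's stand: a fixed black disc, 96 mm across and 12 mm high, white spot in the middle.
- lockout_c (a point): Red lockout block, 70 x 70 x 50 mm, 900 g, standing about 65 mm in front of the mouth of the head that is locked out (must not be used). This point: its centre.
- scan_lever (a joint): Angle of the red scan lever (rad): near 0 as found, up to 1.0 fully thrown. It stays where it is left, moves with light friction.
- scan_lever_tip (a point): Tip of the scan lever (centre of its knob). A red ball 26 mm across on a rod 10 mm thick; 80 mm from the pivot, about 92 mm above the bench at either end of the stroke and 102 mm midway.
- lever_foot (a point): Centre of the underside of the grey block that carries the scan lever. At 0 the lever leans towards this frame's -x; throwing it swings its tip towards +x about an axis along y. The block is 70 (x) by 50 by 25 mm; the pivot is 22 mm above this point.
- wrench: A bystander: a flat wrench, about 180 mm long, lying along its x, under 15 mm high; leave it where it is.
- brush: A bystander: a wooden-handled brush, about 200 mm long, lying along its x, under 40 mm high; leave it where it is.
- tin: A bystander: an open steel tin, 64 mm across, 70 mm high; leave it where it is.
- flux: A bystander: a white jar, 60 mm across, 55 mm high; leave it where it is.
- collar: A bystander: a steel collar, 80 mm across, 45 mm high; leave it where it is.
- collar2: A bystander: an aluminium collar, 100 mm across, 50 mm high; leave it where it is.
Not all that is in view belongs to the job. Of the things shaped like the part that bears lockout_c, the red one is meant.

How it is judged:
By the outcome, as a careful person would: the job done as asked, in the order asked, and still so for the second after the job is handed in, with the robot touching nothing.
Of plate0, plate1, plate2, plate3 only 3 to 4 are there at a start; the rules pass over those that are not, and their reading is None.
At some moment in a run one of plate0, plate1, plate2, plate3 may be knocked a few centimetres aside while the robot is not near it.
Once in a run the grip may slacken for a moment while it holds something.
It also fails if it takes over 210 s, if anything falls off the work surface, if the arm or the gripper's body presses on something with over 40 N, if the wrist force passes 120 N, or if a joint passes its speed limit or range.

ROBOT

A 7-joint arm with a two-finger parallel gripper is mounted at the origin on the work surface. World frame = base frame: x ahead of the robot, y to its left, z up, the work surface at z = 0. Lengths are in m, angles in rad, forces in N, time in s.
With the tool pointing down it reaches from about 0.4 to 0.85 m from the base axis. Payload 4.5 kg.
Tool frame: the origin (TCP) lies between the finger pads; the fingertips stand 11 mm ahead of it and the grasp point (between the pads) lies 8 mm behind it (r.tip_reach is the distance from the TCP to the fingertips, in m); x points along the fingers, y is the direction in which the jaws open and shut, and the axes are right-handed (so a half turn about x gives the same grasp; the last joint's range is limited). The gripper opens to 88 mm and grips with 3 to 60 N. Pads are 18 mm wide; open, the fingers measure 123 mm over their backs; the gripper's body (75 mm by 187 mm) begins 45 mm behind the grasp point.
Start: joints at [1.231, 0.689, -0.195, 1.565, 0.157, 0.902, -0.215], TCP at [0.228, -0.582, 0.25] pointing down, gripper open.
Joint ranges: [-3.01, 3.01], [-0.46, 2.08], [-1.47, 1.51], [0.13, 2.56], [-1, 4.14], [0.04, 2.09], [-2.66, 2.66]. Speed limits (rad/s): [2.57, 2.57, 3.14, 3.14, 3.14, 3.14, 3.14].

INTERFACE

Orientations are given as a unit quaternion [x, y, z, w].
In Python, from plant import r gives the robot as it stands.
- The arm moves only by the tool drive_tool, never from a script. Its argument "deltas" is a list of rows, each a list of 3 entries, a list of its own where there are three numbers: the turn, a rotation vector about the tool's x, y, z in degrees, then the shift along the tool's x, y, z in cm, then the finger opening in cm, from 0 to 8.81. A call has 1 to 12 rows; each row shifts and turns the commanded pose from where the row before left it, along the tool's axes as they then stand; what a row does not reach is not made up. A row lasts 1/12 s, in which the tool goes at most 41.7 mm and 7.16 degrees, less where a joint would pass 70% of its speed; a pose out of reach is approached as far as the arm can. A call is refused whole if a number of a shift passes 4.17 or a number of a turn 7.16, either way. A call with a gripper value outside its range is refused whole. The fingers move at their own pace and stop on an object; "force" is the grip in N (left out, the last holds). Time passes only in rows, so rows that do not move let the fingers close. It gives the time, the measured TCP pose, the force and the opening at its end, in the units of the state.
- r.get_state(): the state, without advancing time (a new reading comes with each control period).
- r.snapshot(name): name is "scene" or "side" or "wrist"; returns a dict with "color" (480x640x3 uint8, red, green, blue), "fov_y" (degrees; the focal length in pixels is half the picture's height over the tangent of half this angle, whatever the lens; pixels are square), "cx", "cy" (the principal point, pixels), "extrinsics" (4x4, takes a point from world to camera coordinates); the wrist camera has in their place "tool_from_camera" (4x4, takes a point from camera to tool coordinates, whose origin is the TCP and whose axes are the tool frame's). Camera axes: x right, y up, looking along -z (the intrinsics and any distortion apply to the point x, -y, -z); pixel columns grow to the right and rows downward; lengths in m; the calibration is good to about 2 mm. A picture is of the moment at which its call begins: read the wrist's pose just before it. There is no depth.
- r.finish_job(): hands the job in, once; it reports no verdict.
The state is a dict: "clock": time; "q": joint angles; "qd": joint speeds; "joint_torque": joint torques, N m; "tool_pos": TCP position; "eef_rot": TCP orientation; "contact_force": force on the tool from outside, world axes, zero at the start; "moment": the same for the moment, N m; "opening": opening from 0.0 (shut) to 1.0 (fully open).
Only numpy, scipy, OpenCV 4.12 (cv2) and the standard library are available. Lean on these libraries where they do the work, as an engineer would, in place of code of your own. Each camera call takes 0.05 s, during which the arm holds its last target. There are 200 camera calls.

## Working session

There is one attempt and no reset: what is moved stays moved. The work goes in short steps, Python scripts to look and compute and a tool call to move; the robot and the scene stay as the last step left them, time stands still between calls to the robot, and variables do not carry over. Pictures are saved under pics/ and viewed, about 12 in all and at most 16, crops included, and the job is handed in when it is done.

Besides the shell and the picture viewer there is one more tool, called after "Call:" as a command line: name --argument value ..., lists and objects as JSON in quotes. drive_tool: Moves the arm, as the interface text tells. Its arguments: {"type":"object","properties":{"deltas":{"type":"array","items":{"type":"array"}},"force":{"type":"number"}},"required":["deltas"]}

```bash
ls; mkdir -p pics; cat > h.py <<'E'
import numpy as np, cv2, json
from plant import r
from scipy.spatial.transform import Rotation as R
def snap(name,f):
    st=r.get_state(); s=r.snapshot(name)
    cv2.imwrite(f'pics/{f}.png',s['color'][:,:,::-1])
    if 'extrinsics' in s: E=np.array(s['extrinsics'])
    else:
        T=np.eye(4);T[:3,:3]=R.from_quat(st['eef_rot']).as_matrix();T[:3,3]=st['tool_pos']
        E=np.linalg.inv(T@np.array(s['tool_from_camera']))
    c=dict(E=E.tolist(),f=240/np.tan(np.radians(s['fov_y']/2)),cx=s['cx'],cy=s['cy'],keys=[k for k in s if k!='color'])
    for k in s:
        if 'dist' in k: c['dist']=np.array(s[k]).tolist()
    json.dump(c,open(f'pics/{f}.json','w')); return s
def cam(f): 
    c=json.load(open(f'pics/{f}.json')); c['E']=np.array(c['E']); return c
def ray(f,u,v):
    c=cam(f); d=np.array([(u-c['cx'])/c['f'],-(v-c['cy'])/c['f'],-1.]); Rm=c['E'][:3,:3]; t=c['E'][:3,3]
    return -Rm.T@t, Rm.T@d/np.linalg.norm(d)
def atz(f,u,v,z):
    o,d=ray(f,u,v); return o+d*(z-o[2])/d[2]
def proj(f,p):
    c=cam(f); q=c['E'][:3,:3]@np.array(p,float)+c['E'][:3,3]; return np.array([c['cx']+c['f']*q[0]/-q[2], c['cy']-c['f']*q[1]/-q[2]])
def tri(obs):
    A=np.zeros((3,3));b=np.zeros(3);rs=[ray(*o) for o in obs]
    for o,d in rs:
        P=np.eye(3)-np.outer(d,d);A+=P;b+=P@o
    p=np.linalg.solve(A,b); return p,[np.linalg.norm(np.cross(p-o,d)) for o,d in rs]
E
python3 - <<'E'
from h import *
for n in ['scene','side','wrist']:
    s=snap(n,n+'0'); print({k:(np.round(v,3).tolist() if not isinstance(v,str) else v) for k,v in s.items() if k!='color'})
print(r.get_state(), r.tip_reach)
E
```

```text
pics
{'fov_y': 57.184, 'cx': 318.704, 'cy': 241.932, 'extrinsics': [[0.811, 0.584, 0.018, -0.516], [-0.362, 0.479, 0.8, 0.031], [0.459, -0.656, 0.6, -1.259], [0.0, 0.0, 0.0, 1.0]]}
{'fov_y': 42.955, 'cx': 319.216, 'cy': 234.908, 'extrinsics': [[-0.935, -0.355, -0.02, 0.546], [0.234, -0.655, 0.718, -0.091], [-0.268, 0.666, 0.696, -1.732], [0.0, 0.0, 0.0, 1.0]]}
{'fov_y': 63.03, 'cx': 320.266, 'cy': 245.386, 'tool_from_camera': [[0.0, 0.318, -0.948, -0.134], [1.0, -0.001, 0.0, 0.0], [-0.001, -0.948, -0.318, -0.083], [0.0, 0.0, 0.0, 1.0]]}
{'clock': 0.15, 'q': array([ 1.23082819,  0.6897675 , -0.19451955,  1.5660699 ,  0.15727729,
        0.90250535, -0.21505812]), 'qd': array([-0.00030472, -0.00262174,  0.0005936 , -0.00326235,  0.0020654 ,
        0.00083279,  0.00108217]), 'joint_torque': array([-8.67452491e-04, -5.27863419e+01, -1.26830623e+00, -1.53587043e+01,
       -5.25470101e-02,  3.91032721e-03,  1.11543616e-04]), 'tool_pos': array([ 0.22800785, -0.58144047,  0.24911832]), 'eef_rot': array([-0.69466834, -0.13187475,  0.69490965, -0.13094091]), 'contact_force': array([-0.04922519, -0.6890801 ,  0.54531677]), 'moment': array([-0.03908402,  0.0264537 , -0.00462453]), 'opening': 1.0016966695364418} 0.011
```

View pics/scene0.png

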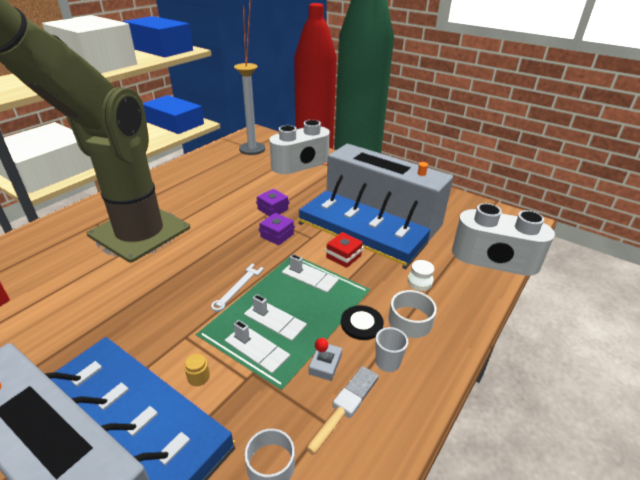

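View pics/side0.png

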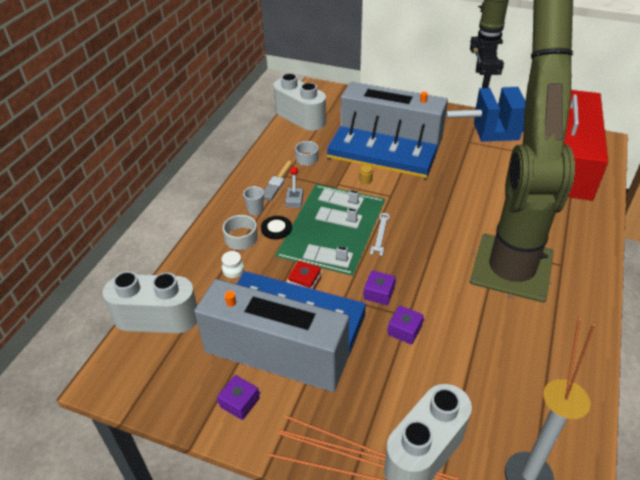

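The scene view shows the following:
- Brass master at (197,370), in front of the near (right) head.
- Red block at (344,248), in front of the far (left) head. Purple decoys of the same shape are at (272,202) and (277,228).
- Three plates, with spouts at (295,264), (260,305) and (242,330).
- Stand at (362,322), lever knob at (321,344), and the wrench, brush, collars, jar and tin.

The side view agrees: master (366,174), red block (304,275), knob (294,171), stand (277,227).

Next I'll enlarge crops of both views.

```bash
python3 - <<'E'
from h import *
a=cv2.imread('pics/scene0.png')[225:475,150:450]; cv2.imwrite('pics/c1.png',cv2.resize(a,None,fx=2.4,fy=2.4,interpolation=cv2.INTER_CUBIC))
a=cv2.imread('pics/side0.png')[130:300,220:450]; cv2.imwrite('pics/c2.png',cv2.resize(a,None,fx=3.4,fy=3.4,interpolation=cv2.INTER_CUBIC))
for n,o in dict(master=[('scene0',197,358),('side0',366,167)],knob=[('scene0',321,344),('side0',294,171)],stand=[('scene0',362,321),('side0',277,227)],lock=[('scene0',345,240),('side0',305,268)],mat=[('scene0',285,320),('side0',333,229)],headc=[('scene0',232,437),('side0',331,155)],headc2=[('scene0',107,339),('side0',435,160)]).items():
    p,e=tri(o);print(n,p.round(3),np.round(e,4))
E
```

```text
master [ 0.511 -0.231  0.055] [0.0034 0.0034]
knob [ 0.702 -0.09   0.095] [0.0015 0.0015]
stand [0.695 0.079 0.007] [0.0031 0.0031]
lock [0.532 0.253 0.058] [0.004 0.004]
mat [ 0.539  0.001 -0.023] [0.0004 0.0004]
headc [ 0.659 -0.295  0.022] [0.0061 0.0061]
headc2 [ 0.318 -0.313  0.061] [0.0208 0.0208]
```

View pics/c1.png

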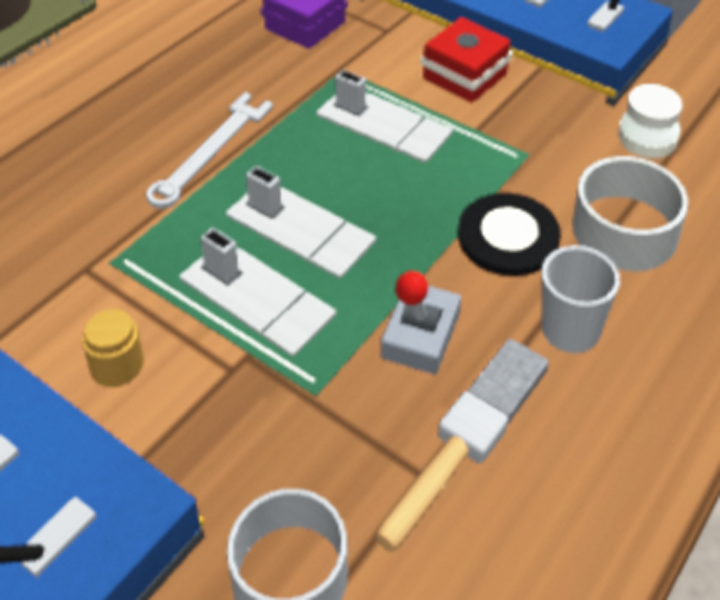

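View pics/c2.png

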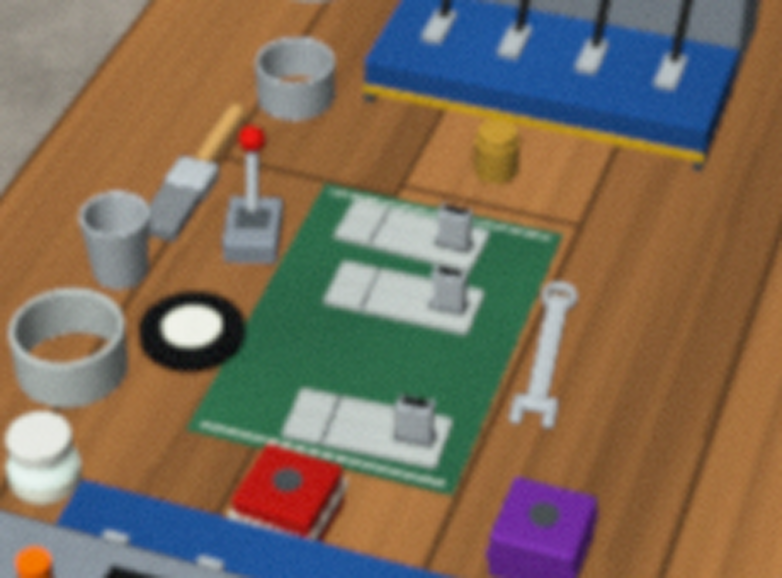

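```bash
cat >> h.py <<'E'
def rot(yaw):
    a=np.radians(yaw); x=np.array([0,0,-1.]); y=np.array([np.cos(a),np.sin(a),0]); return np.c_[x,y,np.cross(x,y)]
def plan(p,yaw,start=None):
    "prints turn (deg, tool axes) then shift (cm, tool axes after the turn); start=(p,yaw) or the measured pose"
    if start is None:
        st=r.get_state(); p0=st['tool_pos']; R0=R.from_quat(st['eef_rot']).as_matrix()
    else: p0,R0=np.array(start[0]),rot(start[1])
    T=rot(yaw); rv=np.degrees(R.from_matrix(R0.T@T).as_rotvec()); s=T.T@(np.array(p)-p0)*100
    print('turn',rv.round(2),'rows>=',int(np.ceil(abs(rv).max()/7.1)),' shift',s.round(2),'rows>=',int(np.ceil(np.linalg.norm(s)/4.1)))
E
python3 - <<'E'
from h import *
S=lambda u,v:('scene0',150+u/2.4,225+v/2.4)
D=lambda u,v:('side0',220+u/3.4,130+v/3.4)
for n,o in dict(master=[S(111,330),D(496,133)],knob=[S(411,288),D(252,138)],block=[S(424,316),D(253,217)],stand=[S(509,229),D(191,326)],lock=[S(468,42),D(290,480)],
 sp0=[S(217,240),D(456,211)],sp1=[S(263,176),D(450,270)],sp2=[S(350,78),D(412,402)]).items():
    p,e=tri(o);print(n,p.round(3),np.round(e,4))
for n,z,o in [('matA',0,S(110,262)),('matB',0,S(318,393)),('matC',0,S(527,153)),('matA',0,D(330,185)),('matB',0,D(570,227)),('matC',0,D(450,493)),('matD',0,D(190,430)),('headL',0,D(367,95)),('headR',0,D(703,158))]: print(n,atz(*o,z).round(3))
plan([.56,.05,.36],0)
E
```

```text
master [ 0.511 -0.234  0.045] [0.0026 0.0026]
knob [ 0.703 -0.092  0.095] [0.0021 0.0021]
block [ 0.695 -0.062  0.026] [0.0037 0.0037]
stand [0.696 0.079 0.01 ] [0.0021 0.0021]
lock [0.531 0.255 0.048] [0.0042 0.0042]
sp0 [ 0.511 -0.113  0.043] [0.0024 0.0024]
sp1 [ 0.49  -0.031  0.045] [0.0033 0.0033]
sp2 [0.466 0.134 0.044] [0.0013 0.0013]
matA [ 0.424 -0.163  0.   ]
matB [ 0.663 -0.157 -0.   ]
matC [0.654 0.189 0.   ]
matA [ 0.653 -0.161  0.   ]
matB [ 0.416 -0.178  0.   ]
matC [0.415 0.181 0.   ]
matD [0.648 0.188 0.   ]
headL [ 0.669 -0.308  0.   ]
headR [ 0.322 -0.321  0.   ]
turn [-6.858e+01 -4.000e-02  7.000e-02] rows>= 10  shift [-11.09  33.2  -63.14] rows>= 18
```

Call:
drive_tool --deltas '[[[-7,0,0],[-3.7,0,0],8.8],[[-7,0,0],[-3.7,0,0],8.8],[[-7,0,0],[-3.7,0,0],8.8],[[-7,0,0],[0,0,0],8.8],[[-7,0,0],[0,0,0],8.8],[[-7,0,0],[0,0,0],8.8],[[-7,0,0],[0,0,0],8.8],[[-7,0,0],[0,0,0],8.8],[[-7,0,0],[0,0,0],8.8],[[-5.6,0,0],[0,0,0],8.8]]' --force 30

```text
clock: 0.98
tool_pos: [0.228, -0.5817, 0.3603]
eef_rot: [0.499, 0.502, -0.498, 0.501]
contact_force: [0.1, 0.9, -0.1]
opening: 0.998
```

Call:
drive_tool --deltas '[[[0,0,0],[0,1.6,-3.1],8.8],[[0,0,0],[0,1.6,-3.1],8.8],[[0,0,0],[0,1.6,-3.1],8.8],[[0,0,0],[0,1.6,-3.1],8.8],[[0,0,0],[0,1.6,-3.1],8.8],[[0,0,0],[0,1.6,-3.1],8.8],[[0,0,0],[0,1.6,-3.1],8.8],[[0,0,0],[0,1.6,-3.1],8.8],[[0,0,0],[0,1.6,-3.1],8.8],[[0,0,0],[0,1.6,-3.1],8.8]]'

```text
clock: 1.82
tool_pos: [0.3883, -0.2703, 0.3607]
eef_rot: [-0.5, -0.5, 0.5, -0.5]
contact_force: [0.1, -0.4, -1.1]
opening: 1.0
```

Call:
drive_tool --deltas '[[[0,0,0],[0,1.6,-3.1],8.8],[[0,0,0],[0,1.6,-3.1],8.8],[[0,0,0],[0,1.6,-3.1],8.8],[[0,0,0],[0,1.6,-3.1],8.8],[[0,0,0],[0,1.6,-3.1],8.8],[[0,0,0],[0,1.6,-3.1],8.8],[[0,0,0],[0,1.6,-3.1],8.8],[[0,0,0],[0,1.6,-3.1],8.8],[[0,0,0],[0,1.6,-3.1],8.8],[[0,0,0],[0,1.6,-3.1],8.8],[[0,0,0],[0,0,0],8.8]]'

```text
clock: 2.73
tool_pos: [0.5497, 0.0468, 0.3609]
eef_rot: [0.5, 0.504, -0.495, 0.501]
contact_force: [0.2, 0.4, -0.2]
opening: 0.997
```

```bash
python3 - <<'E'
from h import *
snap('wrist','w1'); st=r.get_state(); print(st['tool_pos'],st['eef_rot'],st['contact_force'],st['clock']); plan([.56,.05,.36],0); plan([.56,-.06,.36],0)
E
```

```text
[0.54860237 0.04281859 0.36048325] [ 0.49897045  0.50249009 -0.49738604  0.50113803] [-0.0943892  -0.80023638  0.12629185] 2.7833
turn [ 0.42 -0.17 -0.01] rows>= 1  shift [ 0.05  1.14 -0.72] rows>= 1
turn [ 0.42 -0.17 -0.01] rows>= 1  shift [ 0.05  1.14 10.28] rows>= 3
```

View pics/w1.png

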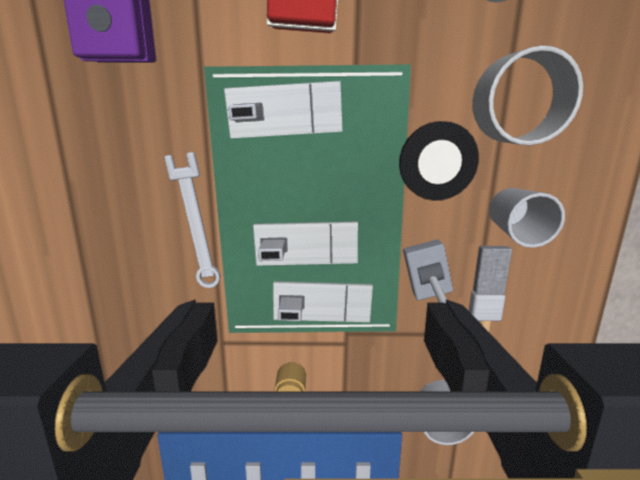

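The wrist view shows the plates at (243,112), (270,250) and (290,308), the stand spot at (440,161), the lever block at (428,270) and the master at (291,378). I'll take a second view from 16 cm further toward the right head.

Call:
drive_tool --deltas '[[[0,0,0],[0,0,3.6],8.8],[[0,0,0],[0,0,4],8.8],[[0,0,0],[0,0,4],8.8],[[0,0,0],[0,0,4],8.8],[[0,0,0],[0,0,0],8.8],[[0,0,0],[0,0,0],8.8],[[0,0,0],[0,0,0],8.8]]'

```text
clock: 3.37
tool_pos: [0.5474, -0.1181, 0.3606]
eef_rot: [-0.5, -0.5, 0.5, -0.5]
contact_force: [-0.0, 0.3, 0.5]
opening: 0.995
```

```bash
python3 - <<'E'
from h import *
snap('wrist','w2'); st=r.get_state(); print(st['tool_pos'],st['clock'])
a=cv2.imread('pics/w2.png'); cv2.imwrite('pics/c3.png',cv2.resize(a,(800,600),interpolation=cv2.INTER_CUBIC))
a=cv2.imread('pics/w1.png')[50:350,190:590]; cv2.imwrite('pics/c4.png',cv2.resize(a,None,fx=2,fy=2,interpolation=cv2.INTER_CUBIC))
E
```

```text
[ 0.54770123 -0.11688685  0.36076519] 3.4167
```

View pics/c3.png

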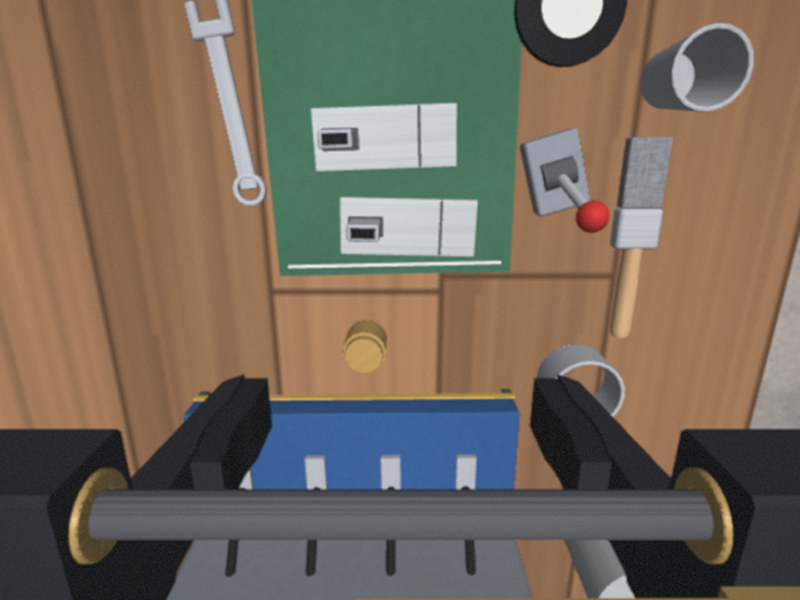

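View pics/c4.png

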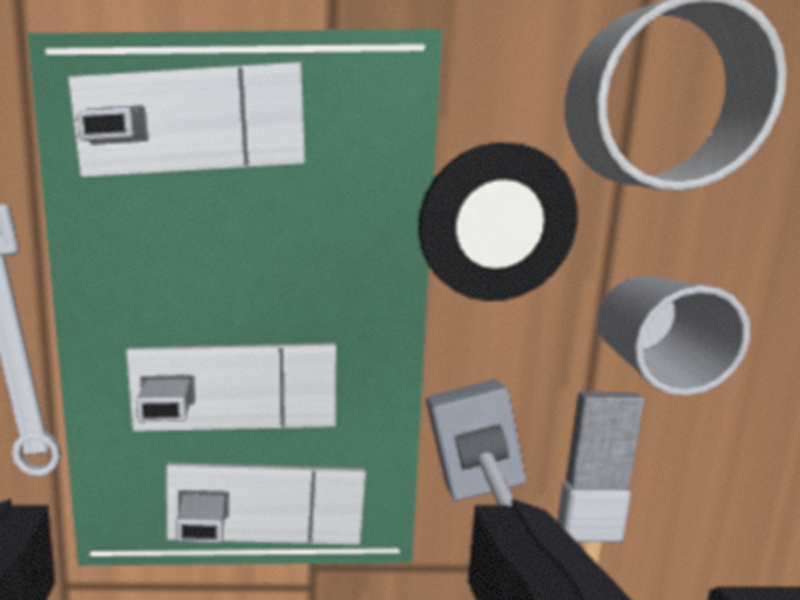

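```bash
python3 - <<'E'
from h import *
A=lambda u,v:('w2',u*.8,v*.8)
B=lambda u,v:('w1',190+u/2,50+v/2)
S=lambda u,v:('scene0',150+u/2.4,225+v/2.4)
D=lambda u,v:('side0',220+u/3.4,130+v/3.4)
for n,o in dict(master=[A(365,352),S(111,330),D(496,133)],knob=[A(593,216),S(411,288),D(252,138)],stand=[B(500,224),A(572,10),S(509,229),D(191,326)],
 sp0=[A(363,231),B(199,531),S(217,240),D(456,211)],sp1=[A(335,138),B(161,409),S(263,176),D(450,270)],sp2=[B(104,124),S(350,78),D(412,402)]).items():
    p,e=tri(o);print(n,p.round(4),np.round(e,4))
P=lambda L,z,n:print(n,np.array([atz(*o,z)[:2] for o in L]).round(4).tolist(), np.mean([atz(*o,z)[:2] for o in L],0).round(4))
P([A(365,352)],.05,'master')
P([B(363,231)],.012,'x')
P([B(500,224)],.012,'stand'); P([B(498,221)],.012,'disc')
P([A(521,143),A(577,129),A(592,203),A(538,215)],.025,'blk'); P([B(429,397),B(500,381),B(524,485),B(453,499)],.025,'blk')
P([A(340,198),A(477,200),A(475,257),A(341,253)],.006,'p0'); P([B(167,464),B(365,470),B(361,544),B(167,540)],.006,'p0')
P([A(312,109),A(457,104),A(457,166),A(316,170)],.006,'p1'); P([B(127,349),B(336,345),B(336,427),B(133,431)],.006,'p1')
P([B(69,76),B(302,63),B(304,163),B(80,176)],.006,'p2')
P([B(29,34),B(441,30),B(413,563),B(77,563)],0,'mat'); P([A(278,275),A(510,271)],0,'mat')
P([A(195,399),A(517,399)],.052,'headtop')
P([A(273,405),A(517,404)],.052,'headtop')
E
```

```text
master [ 0.5114 -0.2341  0.0446] [0.0008 0.0022 0.003 ]
knob [ 0.7033 -0.0916  0.0951] [0.0004 0.002  0.0023]
stand [0.6966 0.0773 0.0094] [0.0012 0.0026 0.0027 0.0018]
sp0 [ 0.512  -0.1135  0.0435] [0.0014 0.0012 0.0019 0.0031]
sp1 [ 0.4905 -0.0312  0.045 ] [0.0002 0.0002 0.0031 0.0035]
sp2 [0.4656 0.1336 0.0439] [0.0015 0.0021 0.0006]
master [[0.5124, -0.2311]] [ 0.5124 -0.2311]
x [[0.6127, 0.0736]] [0.6127 0.0736]
stand [[0.6957, 0.0787]] [0.6957 0.0787]
disc [[0.6943, 0.0805]] [0.6943 0.0805]
blk [[0.6571, -0.0351], [0.7067, -0.0231], [0.7284, -0.0888], [0.6784, -0.1001]] [ 0.6927 -0.0618]
blk [[0.6582, -0.0282], [0.7021, -0.0171], [0.7255, -0.0887], [0.6796, -0.0993]] [ 0.6914 -0.0583]
p0 [[0.4882, -0.0862], [0.6225, -0.0881], [0.6233, -0.1451], [0.487, -0.141]] [ 0.5553 -0.1151]
p0 [[0.4885, -0.0843], [0.6231, -0.0874], [0.6233, -0.144], [0.487, -0.1422]] [ 0.5555 -0.1145]
p1 [[0.4654, -0.0052], [0.5997, -0.0009], [0.6017, -0.056], [0.4661, -0.0597]] [ 0.5332 -0.0304]
p1 [[0.4648, -0.0039], [0.5998, 0.0002], [0.6021, -0.0563], [0.4664, -0.0606]] [ 0.5333 -0.0302]
p2 [[0.438, 0.1599], [0.5732, 0.1684], [0.5759, 0.1128], [0.441, 0.1038]] [0.507  0.1362]
mat [[0.4149, 0.1826], [0.6535, 0.1875], [0.6623, -0.1623], [0.4213, -0.1647]] [0.538  0.0108]
mat [[0.4197, -0.1657], [0.6614, -0.1613]] [ 0.5405 -0.1635]
headtop [[0.3383, -0.2823], [0.6661, -0.2821]] [ 0.5022 -0.2822]
headtop [[0.4171, -0.2892], [0.6665, -0.2879]] [ 0.5418 -0.2885]
```

Reading of the wrist pictures: two plates lie at crop (335,138) and (363,231). The knob is at (593,216), with the lever leaning toward the right head. The master is at (365,352), just in front of the right head's mouth edge at row about 400. The candidates were the brass master (only one), the red block (against purple ones) and three plates, and the choice is clear. Next I'll look at the mouth from above the master.

Call:
drive_tool --deltas '[[[0,0,0],[0,-1.2,2.8],8.8],[[0,0,0],[0,-1.2,2.8],8.8],[[0,0,0],[0,-1.2,2.8],8.8],[[0,0,0],[0,0,0],8.8],[[0,0,0],[0,0,0],8.8],[[0,0,0],[0,0,0],8.8]]'

```text
clock: 3.92
tool_pos: [0.5126, -0.1998, 0.361]
eef_rot: [0.5, 0.501, -0.499, 0.501]
contact_force: [0.6, 0.0, 0.3]
opening: 0.995
```

```bash
python3 - <<'E'
from h import *
snap('wrist','w3'); st=r.get_state(); print(st['tool_pos'],st['clock'])
a=cv2.imread('pics/w3.png')[150:450,100:500]; cv2.imwrite('pics/c5.png',cv2.resize(a,None,fx=2,fy=2,interpolation=cv2.INTER_CUBIC))
plan([.512,-.232,.12],0); plan([.512,-.232,.02],0)
E
```

```text
[ 0.5127915  -0.19937767  0.36103685] 3.9667
turn [ 0.23 -0.06 -0.05] rows>= 1  shift [24.1  -0.08  3.26] rows>= 6
turn [ 0.23 -0.06 -0.05] rows>= 1  shift [34.1  -0.08  3.26] rows>= 9
```

View pics/c5.png

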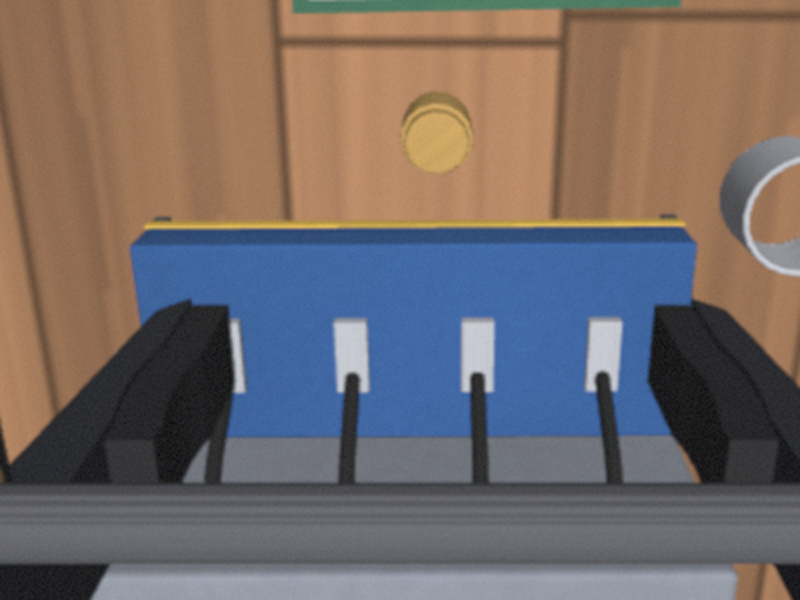

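```bash
python3 - <<'E'
from h import *
C=lambda u,v,z:atz('w3',100+u/2,150+v/2,z)[:2].round(4)
print('top',C(134,244,.052),C(695,242,.052)); print('strip',C(146,227,.012),C(684,223,.012),C(146,222,.012),C(684,219,.012))
print('pads',C(352,319,.052),C(478,319,.052),C(604,319,.052)); print('master',C(437,139,.05), C(437,128,.04)); print('matedge',C(293,12,0),C(681,5,0))
print('handles', C(478,375,.06))
E
```

```text
top [ 0.3262 -0.2998] [ 0.6685 -0.2973]
strip [ 0.3188 -0.3042] [ 0.6739 -0.3001] [ 0.3192 -0.3006] [ 0.6736 -0.2973]
pads [ 0.4576 -0.3504] [ 0.5371 -0.3501] [ 0.6167 -0.3498]
master [ 0.511  -0.2336] [ 0.5109 -0.2294]
matedge [ 0.4214 -0.1658] [ 0.6614 -0.1607]
handles [ 0.5374 -0.3856]
```

Call:
drive_tool --deltas '[[[0,0,0],[4,0,0.8],8.8],[[0,0,0],[4,0,0.8],8.8],[[0,0,0],[4,0,0.8],8.8],[[0,0,0],[4,0,0.8],8.8],[[0,0,0],[4,0,0],8.8],[[0,0,0],[4,0,0],8.8],[[0,0,0],[0,0,0],8.8],[[0,0,0],[0,0,0],8.8]]'

```text
clock: 4.63
tool_pos: [0.5119, -0.2316, 0.1198]
eef_rot: [0.499, 0.502, -0.499, 0.5]
contact_force: [0.1, 0.1, 0.0]
opening: 0.997
```

Call:
drive_tool --deltas '[[[0,0,0],[3,-0.1,0.15],8.8],[[0,0,0],[3,0,0],8.8],[[0,0,0],[2.5,0,0],8.8],[[0,0,0],[1.5,0,0],8.8],[[0,0,0],[0,0,0],8.8],[[0,0,0],[0,0,0],3.5],[[0,0,0],[0,0,0],3.5],[[0,0,0],[0,0,0],3.5],[[0,0,0],[0,0,0],3.5],[[0,0,0],[0,0,0],3.5],[[0,0,0],[0,0,0],3.5],[[0,0,0],[0,0,0],3.5]]' --force 35

```text
clock: 5.63
tool_pos: [0.5104, -0.2355, 0.021]
eef_rot: [-0.5, -0.5, 0.5, -0.5]
contact_force: [-3.0, -0.4, 7.4]
opening: 0.494
```

Call:
drive_tool --deltas '[[[0,0,0],[0,0,0],3.5],[[0,0,0],[0,0,0],3.5],[[0,0,0],[0,0,0],3.5]]'

```text
clock: 5.88
tool_pos: [0.5105, -0.2355, 0.021]
eef_rot: [-0.5, -0.5, 0.5, -0.5]
contact_force: [-1.9, 0.3, 5.6]
opening: 0.488
```

```bash
python3 - <<'E'
from h import *
st=r.get_state(); print(st['tool_pos'],st['contact_force'],st['opening']*.0881); plan([.6955,.0785,.14],0); plan([.6955,.0785,.032],0)
E
```

```text
[ 0.51048279 -0.23546883  0.02103695] [-1.90213271  0.27484724  5.63724543] 0.04301326716056652
turn [-0.01  0.03  0.07] rows>= 1  shift [-11.9  18.5 -31.4] rows>= 10
turn [-0.01  0.03  0.07] rows>= 1  shift [ -1.1  18.5 -31.4] rows>= 9
```

Call:
drive_tool --deltas '[[[0,0,0],[-3,0,0],3.5],[[0,0,0],[-4,0,0],3.5],[[0,0,0],[-4,0,0],3.5],[[0,0,0],[-1,0.8,-1.6],3.5],[[0,0,0],[0,1.6,-2.8],3.5],[[0,0,0],[0,1.6,-2.8],3.5],[[0,0,0],[0,1.6,-2.8],3.5],[[0,0,0],[0,1.6,-2.8],3.5],[[0,0,0],[0,1.6,-2.8],3.5],[[0,0,0],[0,1.6,-2.8],3.5]]'

```text
clock: 6.72
tool_pos: [0.6149, -0.0499, 0.1398]
eef_rot: [0.499, 0.501, -0.5, 0.5]
contact_force: [0.5, -0.0, -4.4]
opening: 0.488
```

Call:
drive_tool --deltas '[[[0,0,0],[0,1.6,-2.7],3.5],[[0,0,0],[0,1.6,-2.7],3.5],[[0,0,0],[0,1.6,-2.7],3.5],[[0,0,0],[0,1.6,-2.7],3.5],[[0,0,0],[0,1.6,-2.2],3.5],[[0,0,0],[0,0,0],3.5],[[0,0,0],[0,0,0],3.5],[[0,0,0],[0,0,0],3.5]]'

```text
clock: 7.38
tool_pos: [0.6939, 0.0778, 0.1393]
eef_rot: [-0.499, -0.5, 0.501, -0.5]
contact_force: [-0.1, -0.3, -4.4]
opening: 0.489
```

```bash
python3 - <<'E'
from h import *
snap('wrist','w4')
st=r.get_state(); print(st['tool_pos'],st['contact_force'],st['opening']*.0881); plan([.6955,.0765,.033],0)
cv2.imwrite('pics/c6.png',cv2.imread('pics/w4.png'))
E
```

```text
[0.69405865 0.07689978 0.13956818] [ 0.77695869  0.04734513 -4.82120021] 0.042629853145180835
turn [-0.04  0.13  0.14] rows>= 1  shift [10.66  0.14  0.04] rows>= 3
```

View pics/c6.png

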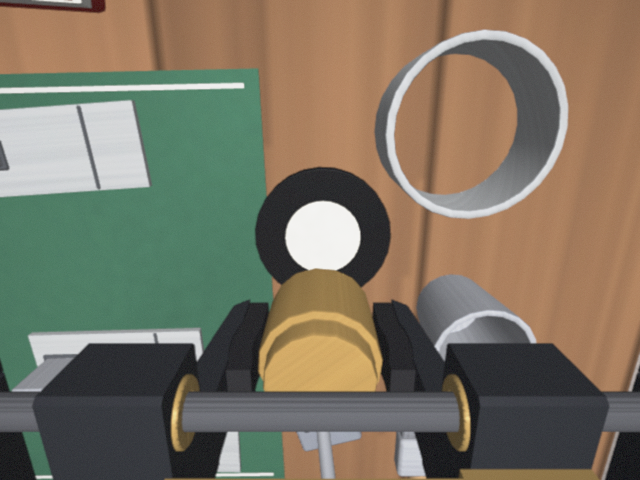

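```bash
python3 - <<'E'
from h import *
print('spot',atz('w4',323,237,.012).round(4),'disc',atz('w4',255,233,.012).round(4),atz('w4',391,233,.012).round(4), atz('w4',323,167,.012).round(4))
print('edge bottom back',atz('w4',322,268,.1186).round(4), 'expect yc+.022'); print(atz('w4',321,317,.1586).round(4),'shoulder back')
E
```

```text
spot [0.6956 0.0791 0.012 ] disc [0.6482 0.0819 0.012 ] [0.743  0.0821 0.012 ] [0.6955 0.1274 0.012 ]
edge bottom back [0.6948 0.0986 0.1186] expect yc+.022
[0.6944 0.0974 0.1586] shoulder back
```

The disc is at (323,237), with the brass master held just below it at (322,330), about 2 mm short in both axes. I'll correct and lower.

Call:
drive_tool --deltas '[[[0,0,0],[4,0.15,-0.2],3.5],[[0,0,0],[3.5,0,0],3.5],[[0,0,0],[2,0,0],3.5],[[0,0,0],[0.8,0,0],3.5],[[0,0,0],[0.2,0,0],3.5],[[0,0,0],[0.1,0,0],3.5],[[0,0,0],[0,0,0],3.5],[[0,0,0],[0,0,0],3.5]]'

```text
clock: 8.1
tool_pos: [0.6979, 0.0809, 0.0365]
eef_rot: [0.501, 0.499, -0.499, 0.501]
contact_force: [-0.1, 0.1, -4.4]
opening: 0.491
```

```bash
python3 - <<'E'
from h import *
st=r.get_state(); print(st['tool_pos'],st['contact_force'],st['opening']*.0881,st['clock'])
E
```

```text
[0.69787858 0.08093478 0.03653658] [-0.12784286  0.14603564 -4.44230946] 0.043219114524844386 8.1
```

Call:
drive_tool --deltas '[[[0,0,0],[0.1,0,0],3.5],[[0,0,0],[0.1,0,0],3.5],[[0,0,0],[0,0,0],3.5],[[0,0,0],[0,0,0],3.5]]'

```text
clock: 8.43
tool_pos: [0.6969, 0.0809, 0.0332]
eef_rot: [0.5, 0.5, -0.5, 0.5]
contact_force: [0.8, -0.6, -2.6]
opening: 0.486
```

Call:
drive_tool --deltas '[[[0,0,0],[0,0,0],3.5],[[0,0,0],[0,0,0],3.5],[[0,0,0],[0,0,0],3.5],[[0,0,0],[0,0,0],3.5]]'

```text
clock: 8.77
tool_pos: [0.6969, 0.0808, 0.0332]
eef_rot: [0.5, 0.5, -0.5, 0.5]
contact_force: [0.1, -0.7, 0.7]
opening: 0.49
```

```bash
python3 - <<'E'
from h import *
snap('wrist','w5')
st=r.get_state(); print(st['tool_pos'],st['contact_force'],st['opening']*.0881,st['clock'])
cv2.imwrite('pics/c7.png',cv2.resize(cv2.imread('pics/w5.png')[100:400,120:520],None,fx=2,fy=2,interpolation=cv2.INTER_CUBIC))
E
```

```text
[0.69690014 0.08085645 0.03315833] [ 0.16525163 -0.30562431  1.25345125] 0.04307618637849097 8.8167
```

View pics/c7.png

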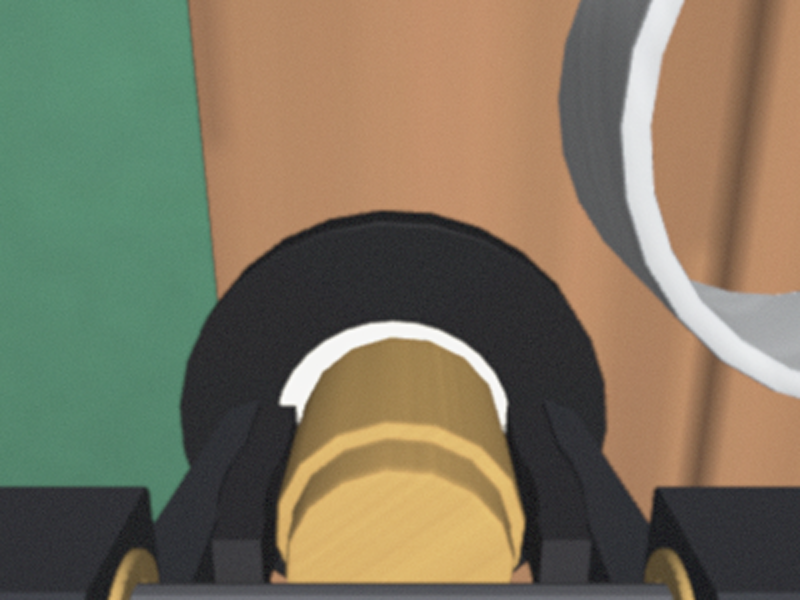

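The master stands on the disc, with white showing evenly round it, but it sits about 1.4 mm too far in +x. I'll nudge it, then release and go to the first plate.

Call:
drive_tool --deltas '[[[0,0,0],[-0.4,0,0],3.5],[[0,0,0],[0,-0.14,0.05],3.5],[[0,0,0],[0,0,0],3.5],[[0,0,0],[0.25,0,0],3.5],[[0,0,0],[0.1,0,0],3.5],[[0,0,0],[0,0,0],3.5],[[0,0,0],[0,0,0],3.5],[[0,0,0],[0,0,0],6],[[0,0,0],[0,0,0],6],[[0,0,0],[0,0,0],6],[[0,0,0],[0,0,0],6],[[0,0,0],[0,0,0],6]]'

```text
clock: 9.82
tool_pos: [0.6955, 0.0804, 0.0335]
eef_rot: [0.5, 0.5, -0.5, 0.5]
contact_force: [0.2, -0.5, -0.3]
opening: 0.682
```

Call:
drive_tool --deltas '[[[0,0,0],[-2,0,0],6],[[0,0,0],[-4,0,0],6],[[0,0,0],[-4,0,0],6],[[0,0,0],[-4,0,0],6],[[0,0,0],[-4,0,0],6],[[0,0,0],[0,0,0],4],[[0,0,0],[0,0,0],4]]'

```text
clock: 10.4
tool_pos: [0.6969, 0.0809, 0.2167]
eef_rot: [0.502, 0.499, -0.498, 0.501]
contact_force: [-0.3, -0.0, 0.2]
opening: 0.552
```

```bash
python3 - <<'E'
from h import *
snap('wrist','w6')
st=r.get_state(); print(st['tool_pos'],st['contact_force'],st['opening']*.0881,st['clock'])
plan([.513,-.114,.10],88.8);plan([.513,-.114,.021],88.8)
E
```

```text
[0.69543109 0.08024677 0.21409901] [-0.38800514  0.00277459 -0.28597223] 0.044760360001942494 10.45
turn [-8.879e+01  8.000e-02 -7.000e-02] rows>= 13  shift [ 11.41 -19.8  -17.83] rows>= 8
turn [-8.879e+01  8.000e-02 -7.000e-02] rows>= 13  shift [ 19.31 -19.8  -17.83] rows>= 9
```

Call:
drive_tool --deltas '[[[-7,0,0],[0,0,0],4],[[-7,0,0],[0,0,0],4],[[-7,0,0],[0,0,0],4],[[-7,0,0],[0,0,0],4],[[-7,0,0],[0,0,0],4],[[-7,0,0],[0,0,0],4],[[-7,0,0],[0,0,0],4],[[-7,0,0],[0,0,0],4],[[-7,0,0],[0,0,0],4],[[-7,0,0],[0,0,0],4],[[-7,0,0],[0,0,0],4],[[-7,0,0],[0,0,0],4]]'

```text
clock: 11.45
tool_pos: [0.694, 0.0799, 0.2107]
eef_rot: [0.034, 0.708, -0.035, 0.705]
contact_force: [0.2, 0.3, -0.6]
opening: 0.456
```

Call:
drive_tool --deltas '[[[-4.8,0,0],[0,0,0],4],[[0,0,0],[0,-2.5,-2.25],4],[[0,0,0],[0,-2.5,-2.25],4],[[0,0,0],[0,-2.5,-2.25],4],[[0,0,0],[0,-2.5,-2.25],4],[[0,0,0],[0,-2.5,-2.25],4],[[0,0,0],[0,-2.5,-2.25],4],[[0,0,0],[0,-2.4,-2.2],4],[[0,0,0],[0,-2.4,-2.15],4],[[0,0,0],[0,0,0],4],[[0,0,0],[0,0,0],4]]'

```text
clock: 12.37
tool_pos: [0.5104, -0.1159, 0.2116]
eef_rot: [0.008, 0.708, -0.008, 0.706]
contact_force: [0.3, 0.4, -0.2]
opening: 0.452
```

```bash
cat >> h.py <<'E'
def topdown(f,z=.006,x0=.38,x1=.70,y0=-.32,y1=.22,s=1500):
    "rectified: rows = -y, cols = x"
    c=cam(f); img=cv2.imread(f'pics/{f}.png'); W,H=int((x1-x0)*s),int((y1-y0)*s)
    src=np.float32([proj(f,[x,y,z]) for x,y in [(x0,y1),(x1,y1),(x1,y0),(x0,y0)]]); dst=np.float32([[0,0],[W,0],[W,H],[0,H]])
    return cv2.warpPerspective(img,cv2.getPerspectiveTransform(src,dst),(W,H))
def plates(f,x0=.38,y1=.22,s=1500,amin=.4):
    t=topdown(f); m=((t.min(2)>150)&(t.max(2).astype(int)-t.min(2)<35)).astype(np.uint8)
    m=cv2.morphologyEx(m,cv2.MORPH_OPEN,np.ones((9,9))); m=cv2.morphologyEx(m,cv2.MORPH_CLOSE,np.ones((11,11)))
    for c in cv2.findContours(m,cv2.RETR_EXTERNAL,cv2.CHAIN_APPROX_NONE)[0]:
        if cv2.contourArea(c)<amin*.135*.056*s*s: continue
        (u,v),(w,h),a=cv2.minAreaRect(c)
        if w<h: w,h,a=h,w,a+90
        print(f,'plate centre',np.round([x0+u/s,y1-v/s],4),'size',np.round([w/s,h/s],4),'yaw(mod180)',round((-a+90)%180-90,1))
E
python3 - <<'E'
from h import *
snap('wrist','w7');snap('scene','s7');snap('side','d7')
st=r.get_state(); print(st['tool_pos'],st['contact_force'],st['opening']*.0881,st['clock'])
for f in ['w1','w2','scene0','s7','side0','d7','w7']: plates(f)
plan([.513,-.114,.10],88.8);plan([.513,-.114,.021],88.8)
E
```

```text
[ 0.51322556 -0.11261918  0.21277853] [-0.36922661 -0.10897544 -0.46294527] 0.039905898479489256 12.5167
w1 plate centre [ 0.5542 -0.1137] size [0.1343 0.0569] yaw(mod180) -1.0
w1 plate centre [ 0.5321 -0.0293] size [0.1349 0.0568] yaw(mod180) 1.9
w1 plate centre [0.5061 0.1367] size [0.1346 0.0562] yaw(mod180) 4.0
w2 plate centre [ 0.5541 -0.1144] size [0.1345 0.0563] yaw(mod180) -1.2
w2 plate centre [ 0.5318 -0.0298] size [0.1344 0.056 ] yaw(mod180) 2.0
scene0 plate centre [ 0.5565 -0.114 ] size [0.1369 0.0579] yaw(mod180) -1.4
scene0 plate centre [ 0.5345 -0.0294] size [0.137  0.0584] yaw(mod180) 1.9
scene0 plate centre [ 0.3959 -0.0005] size [0.1734 0.0324] yaw(mod180) -85.4
scene0 plate centre [0.509  0.1402] size [0.1372 0.0668] yaw(mod180) 3.6
s7 plate centre [ 0.5457 -0.0607] size [0.158  0.1227] yaw(mod180) 0.0
s7 plate centre [ 0.3964 -0.0032] size [0.1789 0.033 ] yaw(mod180) -85.4
s7 plate centre [0.5091 0.1401] size [0.1373 0.0673] yaw(mod180) 4.0
side0 plate centre [ 0.5534 -0.1174] size [0.1328 0.0671] yaw(mod180) -0.9
side0 plate centre [ 0.5311 -0.0296] size [0.1336 0.0585] yaw(mod180) 1.5
side0 plate centre [0.5056 0.136 ] size [0.1337 0.0605] yaw(mod180) 3.6
d7 plate centre [ 0.5423 -0.0613] size [0.154 0.124] yaw(mod180) 0.0
d7 plate centre [0.5056 0.1358] size [0.1337 0.0613] yaw(mod180) 3.5
w7 plate centre [ 0.5423 -0.061 ] size [0.1553 0.1207] yaw(mod180) 0.0
w7 plate centre [0.5057 0.1361] size [0.1347 0.0561] yaw(mod180) 4.1
turn [ 0.11  0.01 -0.09] rows>= 1  shift [11.28 -0.14 -0.02] rows>= 3
turn [ 0.11  0.01 -0.09] rows>= 1  shift [19.18 -0.14 -0.02] rows>= 5
```

The code shows two plates now merged into one blob, so one has been knocked. I'll look.

```bash
python3 - <<'E'
from h import *
t=topdown('w7')[255:555,50:400]; cv2.imwrite('pics/c8.png',cv2.resize(t,None,fx=2,fy=2))
E
```

```text
(no output)
```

View pics/c8.png

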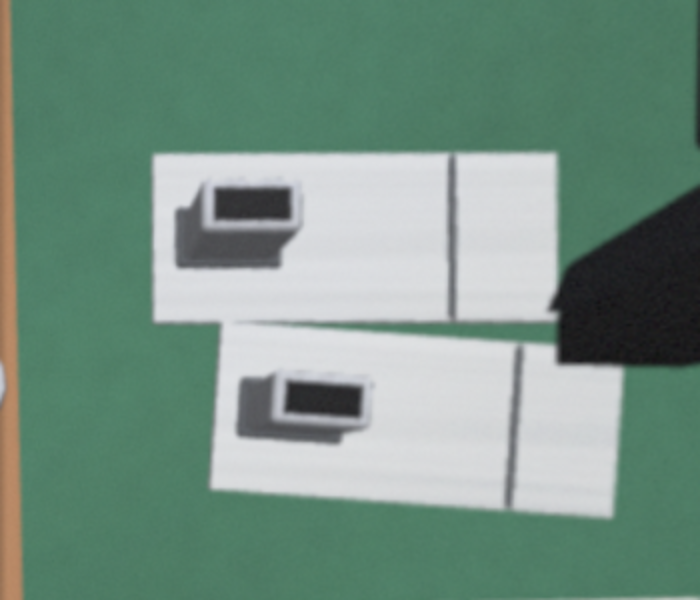

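Spout tops are at crop (320,400) for plate0, which has been knocked against plate1 (spout at (250,205)) and now has yaw about -3.8° at spout (0.5105, -0.0875). I'll grasp plate0.

```bash
python3 - <<'E'
from h import *
st=r.get_state(); print(st['tool_pos'],st['clock'])
plan([.5105,-.0875,.09],86.2);plan([.5105,-.0875,.022],86.2)
E
```

```text
[ 0.51322556 -0.11261918  0.21277853] 12.5167
turn [ 2.71  0.   -0.09] rows>= 1  shift [12.28  2.49 -0.44] rows>= 4
turn [ 2.71  0.   -0.09] rows>= 1  shift [19.08  2.49 -0.44] rows>= 5
```

Call:
drive_tool --deltas '[[[2.7,0,0],[0,0,0],3.6],[[0,0,0],[3,2.5,-0.4],3.6],[[0,0,0],[4,0,0],3.6],[[0,0,0],[4,0,0],3.6],[[0,0,0],[0,0,0],3.6],[[0,0,0],[0,0,0],3.6],[[0,0,0],[0,0,0],3.6],[[0,0,0],[0,0,0],3.6]]'

```text
clock: 13.18
tool_pos: [0.5121, -0.0881, 0.1054]
eef_rot: [0.024, 0.705, -0.024, 0.708]
contact_force: [0.3, 0.8, -0.1]
opening: 0.405
```

```bash
python3 - <<'E'
from h import *
snap('wrist','w8')
st=r.get_state(); print(st['tool_pos'],st['opening']*.0881,st['clock']);plan([.5105,-.0875,.022],86.2)
for f in ['w8']: plates(f,amin=.2)
E
```

```text
[ 0.51195785 -0.08847256  0.10535698] 0.03611713745429699 13.2333
turn [-0.09  0.24 -0.02] rows>= 1  shift [ 8.34  0.09 -0.15] rows>= 3
w8 plate centre [ 0.5417 -0.0613] size [0.154 0.12 ] yaw(mod180) 0.0
w8 plate centre [0.3897 0.0041] size [0.1623 0.0229] yaw(mod180) -86.0
```

Call:
drive_tool --deltas '[[[0,0,0],[3,0.1,-0.15],3.6],[[0,0,0],[3,0,0],3.6],[[0,0,0],[1.8,0,0],3.6],[[0,0,0],[0.5,0,0],3.6],[[0,0,0],[0,0,0],3.6],[[0,0,0],[0,0,0],1],[[0,0,0],[0,0,0],1],[[0,0,0],[0,0,0],1],[[0,0,0],[0,0,0],1],[[0,0,0],[0,0,0],1],[[0,0,0],[0,0,0],1],[[0,0,0],[0,0,0],1]]' --force 45

```text
clock: 14.23
tool_pos: [0.5099, -0.0873, 0.0216]
eef_rot: [0.024, 0.706, -0.024, 0.708]
contact_force: [-0.8, 1.2, 7.2]
opening: 0.177
```

```bash
python3 - <<'E'
from h import *
st=r.get_state(); print(st['tool_pos'],st['opening']*.0881,st['contact_force'],st['clock'])
plan([.525,-.16,.025],0.5)
E
```

```text
[ 0.50987739 -0.08730946  0.02157563] 0.015637370280967466 [-0.78332952  1.19836417  7.24864291] 14.2333
turn [85.65  0.11 -0.13] rows>= 13  shift [-0.34  1.45  7.28] rows>= 2
```

Call:
drive_tool --deltas '[[[0,0,0],[-0.4,0,0],1],[[0,0,0],[0,-1.5,0],1],[[0,0,0],[0,-2,0],1],[[4,0,0],[0,0,0],1],[[7,0,0],[0,0,0],1],[[7,0,0],[0,0,0],1],[[7,0,0],[0,0,0],1],[[7,0,0],[0,0,0],1],[[7,0,0],[0,0,0],1],[[7,0,0],[0,0,0],1],[[7,0,0],[0,0,0],1],[[7,0,0],[0,0,0],1]]'

```text
clock: 15.23
tool_pos: [0.5062, -0.1227, 0.0244]
eef_rot: [0.376, 0.599, -0.376, 0.599]
contact_force: [-0.0, 1.0, -2.4]
opening: 0.179
```

Call:
drive_tool --deltas '[[[7,0,0],[0,0,0],1],[[7,0,0],[0,0,0],1],[[7,0,0],[0,0,0],1],[[4.7,0,0],[0,0,0],1],[[0,0,0],[0,0,0],1],[[0,0,0],[0,0,0],1],[[0,0,0],[0,0,0],1]]'

```text
clock: 15.82
tool_pos: [0.5064, -0.1226, 0.0243]
eef_rot: [0.498, 0.502, -0.498, 0.502]
contact_force: [-0.1, 0.7, -2.7]
opening: 0.177
```

```bash
python3 - <<'E'
from h import *
st=r.get_state(); print(st['tool_pos'],st['opening']*.0881,st['contact_force'],st['clock'])
plan([.617,-.18,.024],0.5); snap('wrist','w9');snap('scene','s9');plates('w9');plates('s9')
E
```

```text
[ 0.50639211 -0.12257943  0.02426447] 0.015599203662868488 [-0.12590279  0.7180963  -2.69410958] 15.8167
turn [ 0.04 -0.01  0.01] rows>= 1  shift [ 0.03 11.01  5.84] rows>= 4
w9 plate centre [ 0.5317 -0.0297] size [0.1327 0.054 ] yaw(mod180) 0.0
s9 plate centre [ 0.5075 -0.1664] size [0.1322 0.0628] yaw(mod180) -89.0
s9 plate centre [ 0.5623 -0.0283] size [0.0807 0.058 ] yaw(mod180) 0.0
s9 plate centre [0.5092 0.1401] size [0.1374 0.0673] yaw(mod180) 4.0
```

Call:
drive_tool --deltas '[[[0,0,0],[0,0.2,2],1],[[0,0,0],[0,1.8,2.3],1],[[0,0,0],[0,3,1],1],[[0,0,0],[0,3,0.4],1],[[0,0,0],[0,2.2,0.1],1],[[0,0,0],[0,0.8,0],1],[[0,0,0],[0.15,0,0],1],[[0,0,0],[0.1,0,0],1],[[0,0,0],[0,0,0],1],[[0,0,0],[0,0,0],1]]'

```text
clock: 16.75
tool_pos: [0.6159, -0.1799, 0.0217]
eef_rot: [0.498, 0.502, -0.498, 0.502]
contact_force: [0.9, 0.2, -0.8]
opening: 0.176
```

```bash
python3 - <<'E'
from h import *
st=r.get_state(); print(st['tool_pos'],st['opening']*.0881,st['contact_force'],st['clock'])
plan([.617,-.259,.022],0.5); snap('scene','s10');plates('s10');snap('side','d10');plates('d10')
E
```

```text
[ 0.6159057  -0.17986571  0.02172399] 0.015464732623993456 [ 0.8737464   0.24594196 -0.79442728] 16.75
turn [-0.04  0.02  0.07] rows>= 1  shift [-0.03  0.04  7.91] rows>= 2
s10 plate centre [ 0.6189 -0.2222] size [0.1188 0.0573] yaw(mod180) -89.4
s10 plate centre [ 0.5543 -0.0283] size [0.0967 0.058 ] yaw(mod180) 0.0
s10 plate centre [0.5092 0.1401] size [0.1375 0.0673] yaw(mod180) 4.0
d10 plate centre [ 0.5316 -0.0309] size [0.1329 0.0638] yaw(mod180) -0.3
d10 plate centre [0.5054 0.1355] size [0.134 0.062] yaw(mod180) 3.7
```

Good: yaw is right and the tip is just before the mouth. I'll slide in.

Call:
drive_tool --deltas '[[[0,0,0],[0,0.1,1],1],[[0,0,0],[0,0,1.5],1],[[0,0,0],[0,0,1.5],1],[[0,0,0],[0,0,1.5],1],[[0,0,0],[0,0,1],1],[[0,0,0],[0,0,0.6],1],[[0,0,0],[0,0,0],1],[[0,0,0],[0,0,0],1]]'

```text
clock: 17.52
tool_pos: [0.618, -0.252, 0.0217]
eef_rot: [0.498, 0.501, -0.499, 0.502]
contact_force: [0.2, -1.7, 0.4]
opening: 0.177
```

Call:
drive_tool --deltas '[[[0,0,0],[0,0,0.3],1],[[0,0,0],[0,0,0.2],1],[[0,0,0],[0,0,0.2],1],[[0,0,0],[0,0,0],1]]'

```text
clock: 17.85
tool_pos: [0.6187, -0.2574, 0.0217]
eef_rot: [0.498, 0.502, -0.498, 0.502]
contact_force: [-0.2, 1.4, -1.1]
opening: 0.178
```

```bash
python3 - <<'E'
from h import *
st=r.get_state(); print(st['tool_pos'],st['opening']*.0881,st['contact_force'],st['moment'],st['clock'])
E
```

```text
[ 0.61870768 -0.25738009  0.02171124] 0.015722779686441347 [-0.16307774  1.43244687 -1.06402163] [ 0.17030372 -0.14440385  0.09106402] 17.85
```

Call:
drive_tool --deltas '[[[0,0,0],[0,0,0.15],1],[[0,0,0],[0,0,0.15],1],[[0,0,0],[0,0,0],1],[[0,0,0],[0,0,0],1]]'

```text
clock: 18.18
tool_pos: [0.619, -0.258, 0.0218]
eef_rot: [0.499, 0.503, -0.497, 0.501]
contact_force: [-0.4, 5.1, 0.0]
opening: 0.177
```

Call:
drive_tool --deltas '[[[0,0,0],[0,0,0.15],1],[[0,0,0],[0,0,0.15],1],[[0,0,0],[0,0,0],1],[[0,0,0],[0,0,0],1]]'

```text
clock: 18.52
tool_pos: [0.619, -0.2581, 0.0219]
eef_rot: [0.499, 0.504, -0.496, 0.501]
contact_force: [-0.9, 8.9, 1.7]
opening: 0.175
```

Call:
drive_tool --deltas '[[[0,0,0],[0,0,-0.2],1],[[0,0,0],[0,0,-0.2],1],[[0,0,0],[0,0,0],3.6],[[0,0,0],[0,0,0],3.6],[[0,0,0],[0,0,0],3.6],[[0,0,0],[0,0,0],3.6],[[0,0,0],[-2,0,0],3.6],[[0,0,0],[-4,0,0],3.6],[[0,0,0],[-4,0,0],3.6],[[0,0,0],[-4,0,0],3.6],[[0,0,0],[-4,-1.9,-3.2],3.6],[[0,0,0],[0,-1.9,-3.3],3.6]]'

```text
clock: 19.52
tool_pos: [0.5893, -0.2064, 0.1988]
eef_rot: [0.502, 0.495, -0.498, 0.505]
contact_force: [0.9, 0.6, 0.2]
opening: 0.41
```

Call:
drive_tool --deltas '[[[0,0,0],[0,-1.9,-3.3],3.6],[[0,0,0],[0,-1.9,-3.3],3.6],[[0,0,0],[0,-1.9,-3.3],3.6],[[0,0,0],[0,-1.9,-3.3],3.6],[[0,0,0],[0,-1.6,-3.2],3.6],[[-6,0,0],[0,0,0],3.6],[[-7,0,0],[0,0,0],3.6],[[-7,0,0],[0,0,0],3.6],[[-7,0,0],[0,0,0],3.6],[[-7,0,0],[0,0,0],3.6],[[-7,0,0],[0,0,0],3.6],[[-7,0,0],[0,0,0],3.6]]'

```text
clock: 20.52
tool_pos: [0.4916, -0.04, 0.1924]
eef_rot: [0.249, 0.661, -0.25, 0.662]
contact_force: [-0.1, 1.4, 0.6]
opening: 0.412
```

Call:
drive_tool --deltas '[[[-7,0,0],[0,0,0],3.6],[[-7,0,0],[0,0,0],3.6],[[-7,0,0],[0,0,0],3.6],[[-7,0,0],[0,0,0],3.6],[[-7,0,0],[0,0,0],3.6],[[-6.5,0,0],[0,0,0],3.6],[[0,0,0],[0,0,0],3.6],[[0,0,0],[0,0,0],3.6],[[0,0,0],[0,0,0],3.6],[[0,0,0],[0,0,0],3.6]]'

```text
clock: 21.35
tool_pos: [0.4915, -0.0395, 0.1923]
eef_rot: [0.001, 0.707, -0.001, 0.707]
contact_force: [0.2, -0.4, -0.1]
opening: 0.404
```

```bash
python3 - <<'E'
from h import *
for n in ['wrist','scene','side']: snap(n,n+'11');plates(n+'11')
st=r.get_state(); print(st['tool_pos'],st['opening']*.0881,st['clock']);plan([.489,-.0295,.10],90);plan([.489,-.0295,.022],90)
E
```

```text
wrist11 plate centre [ 0.5313 -0.0287] size [0.1347 0.056 ] yaw(mod180) 0.0
wrist11 plate centre [0.5056 0.1363] size [0.1348 0.0563] yaw(mod180) 4.0
scene11 plate centre [ 0.5347 -0.0283] size [0.136 0.058] yaw(mod180) 0.0
scene11 plate centre [ 0.3964 -0.0032] size [0.1788 0.033 ] yaw(mod180) -85.4
scene11 plate centre [0.5091 0.1401] size [0.1372 0.0673] yaw(mod180) 4.0
side11 plate centre [ 0.5317 -0.031 ] size [0.1327 0.0633] yaw(mod180) 0.0
side11 plate centre [0.5055 0.1357] size [0.1339 0.0612] yaw(mod180) 3.6
[ 0.49146327 -0.03928995  0.19232182] 0.03600612792622612 21.5
turn [-0.13  0.01  0.02] rows>= 1  shift [ 9.23  0.98 -0.25] rows>= 3
turn [-0.13  0.01  0.02] rows>= 1  shift [17.03  0.98 -0.25] rows>= 5
```

Call:
drive_tool --deltas '[[[0,0,0],[3,1,-0.2],3.6],[[0,0,0],[4,0,0],3.6],[[0,0,0],[4,0,0],3.6],[[0,0,0],[3.5,0,0],3.6],[[0,0,0],[2,0,0],3.6],[[0,0,0],[0.5,0,0],3.6],[[0,0,0],[0,0,0],3.6],[[0,0,0],[0,0,0],3.6]]'

```text
clock: 22.17
tool_pos: [0.49, -0.0289, 0.023]
eef_rot: [0.001, 0.707, -0.0, 0.707]
contact_force: [0.2, -0.1, -0.2]
opening: 0.408
```

Call:
drive_tool --deltas '[[[0,0,0],[0,0,0],1],[[0,0,0],[0,0,0],1],[[0,0,0],[0,0,0],1],[[0,0,0],[0,0,0],1],[[0,0,0],[0,0,0],1],[[0,0,0],[0,0,0],1],[[0,0,0],[0,0,0],1]]'

```text
clock: 22.75
tool_pos: [0.4901, -0.0292, 0.0233]
eef_rot: [0.0, 0.706, -0.0, 0.708]
contact_force: [-0.2, -1.4, 7.2]
opening: 0.179
```

```bash
python3 - <<'E'
from h import *
st=r.get_state(); print(st['tool_pos'],st['opening']*.0881,st['contact_force'],st['clock'])
plan([.537,-.18,.025],.5)
E
```

```text
[ 0.49013189 -0.02920388  0.02331771] 0.015767352888136667 [-0.21438087 -1.43473064  7.20169574] 22.75
turn [89.44  0.1  -0.09] rows>= 13  shift [-0.17  4.56 15.12] rows>= 4
```

Call:
drive_tool --deltas '[[[0,0,0],[-0.4,0,0],1],[[5.5,0,0],[0,0,0],1],[[7,0,0],[0,0,0],1],[[7,0,0],[0,0,0],1],[[7,0,0],[0,0,0],1],[[7,0,0],[0,0,0],1],[[7,0,0],[0,0,0],1],[[7,0,0],[0,0,0],1],[[7,0,0],[0,0,0],1],[[7,0,0],[0,0,0],1],[[7,0,0],[0,0,0],1],[[7,0,0],[0,0,0],1]]'

```text
clock: 23.75
tool_pos: [0.4892, -0.0294, 0.0263]
eef_rot: [0.435, 0.557, -0.435, 0.557]
contact_force: [-0.3, -0.6, -2.4]
opening: 0.175
```

Call:
drive_tool --deltas '[[[7,0,0],[0,0,0],1],[[7,0,0],[0,0,0],1],[[0,0,0],[0,0.7,2.5],1],[[0,0,0],[0,1.2,3.6],1],[[0,0,0],[0,1.2,3.6],1],[[0,0,0],[0,1.2,3.6],1],[[0,0,0],[0,0.3,1.8],1],[[0,0,0],[0.15,0,0],1],[[0,0,0],[0.1,0,0],1],[[0,0,0],[0,0,0],1],[[0,0,0],[0,0,0],1]]'

```text
clock: 24.67
tool_pos: [0.5362, -0.178, 0.0239]
eef_rot: [0.498, 0.503, -0.497, 0.502]
contact_force: [0.2, 0.3, -1.5]
opening: 0.178
```

```bash
python3 - <<'E'
from h import *
st=r.get_state(); print(st['tool_pos'],st['opening']*.0881,st['contact_force'],st['clock'])
plan([.537,-.257,.022],0.5); snap('scene','s12');plates('s12');snap('side','d12');plates('d12')
E
```

```text
[ 0.53623779 -0.17800807  0.0238747 ] 0.015676439661670285 [ 0.2280238   0.26867527 -1.47973274] 24.6667
turn [ 0.07 -0.08  0.03] rows>= 1  shift [0.19 0.01 7.9 ] rows>= 2
s12 plate centre [ 0.5393 -0.2218] size [0.1208 0.058 ] yaw(mod180) -89.5
s12 plate centre [0.5092 0.1401] size [0.1374 0.0673] yaw(mod180) 4.0
d12 plate centre [0.5055 0.1356] size [0.1338 0.0621] yaw(mod180) 3.8
```

Call:
drive_tool --deltas '[[[0,0,0],[0,0.05,1],1],[[0,0,0],[0,0,1.5],1],[[0,0,0],[0,0,1.5],1],[[0,0,0],[0,0,1.5],1],[[0,0,0],[0,0,1.2],1],[[0,0,0],[0,0,0.7],1],[[0,0,0],[0,0,0.2],1],[[0,0,0],[0,0,0.1],1],[[0,0,0],[0,0,0.1],1],[[0,0,0],[0,0,0],1],[[0,0,0],[0,0,0],1]]'

```text
clock: 25.68
tool_pos: [0.5378, -0.2568, 0.0238]
eef_rot: [0.498, 0.502, -0.498, 0.502]
contact_force: [0.5, 1.0, -2.3]
opening: 0.177
```

Call:
drive_tool --deltas '[[[0,0,0],[0,0,0.15],1],[[0,0,0],[0,0,0.15],1],[[0,0,0],[0,0,0],1],[[0,0,0],[0,0,0],1]]'

```text
clock: 26.02
tool_pos: [0.5381, -0.2598, 0.0239]
eef_rot: [0.499, 0.502, -0.497, 0.502]
contact_force: [-0.1, 3.2, -1.2]
opening: 0.179
```

Call:
drive_tool --deltas '[[[0,0,0],[0,0,0.15],1],[[0,0,0],[0,0,0.15],1],[[0,0,0],[0,0,0],1],[[0,0,0],[0,0,0],1]]'

```text
clock: 26.35
tool_pos: [0.5382, -0.2599, 0.024]
eef_rot: [0.499, 0.504, -0.496, 0.501]
contact_force: [-0.3, 8.3, 0.3]
opening: 0.176
```

Call:
drive_tool --deltas '[[[0,0,0],[0,0,-0.2],1],[[0,0,0],[0.1,0,-0.1],1],[[0,0,0],[0,0,0],3.6],[[0,0,0],[0,0,0],3.6],[[0,0,0],[0,0,0],3.6],[[0,0,0],[0,0,0],3.6],[[0,0,0],[-2,0,0],3.6],[[0,0,0],[-4,0,0],3.6],[[0,0,0],[-4,0,0],3.6],[[0,0,0],[-4,0,0],3.6],[[0,0,0],[-3,-0.6,-3],3.6],[[0,0,0],[0,-0.7,-3.7],3.6]]'

```text
clock: 27.35
tool_pos: [0.528, -0.1979, 0.1973]
eef_rot: [0.502, 0.496, -0.499, 0.504]
contact_force: [1.6, 0.5, 0.1]
opening: 0.409
```

Call:
drive_tool --deltas '[[[0,0,0],[0,-0.7,-3.7],3.6],[[0,0,0],[0,-0.7,-3.7],3.6],[[0,0,0],[0,-0.7,-3.7],3.6],[[0,0,0],[0,-0.7,-3.7],3.6],[[0,0,0],[0,-0.7,-3.7],3.6],[[0,0,0],[0,-0.7,-3.7],3.6],[[0,0,0],[0,-0.7,-3.7],3.6],[[0,0,0],[0,-0.7,-3.7],3.6],[[0,0,0],[0,-0.7,-2.9],3.6],[[-7,0,0],[0,0,0],3.6],[[-7,0,0],[0,0,0],3.6],[[-7,0,0],[0,0,0],3.6]]'

```text
clock: 28.35
tool_pos: [0.459, 0.1302, 0.1921]
eef_rot: [0.396, 0.585, -0.396, 0.586]
contact_force: [0.7, 0.2, -0.3]
opening: 0.407
```

Call:
drive_tool --deltas '[[[-7,0,0],[0,0,0],3.6],[[-7,0,0],[0,0,0],3.6],[[-7,0,0],[0,0,0],3.6],[[-7,0,0],[0,0,0],3.6],[[-7,0,0],[0,0,0],3.6],[[-7,0,0],[0,0,0],3.6],[[-7,0,0],[0,0,0],3.6],[[-7,0,0],[0,0,0],3.6],[[-7,0,0],[0,0,0],3.6],[[-7,0,0],[0,0,0],3.6],[[-2.5,0,0],[0,0,0],3.6],[[0,0,0],[0,0,0],3.6]]'

```text
clock: 29.35
tool_pos: [0.4591, 0.1292, 0.1916]
eef_rot: [-0.024, 0.707, 0.024, 0.707]
contact_force: [0.4, -0.3, -1.5]
opening: 0.405
```

Call:
drive_tool --deltas '[[[0,0,0],[0,0,0],3.6],[[0,0,0],[0,0,0],3.6],[[0,0,0],[0,0,0],3.6]]'

```text
clock: 29.6
tool_pos: [0.4591, 0.1295, 0.1919]
eef_rot: [-0.024, 0.707, 0.024, 0.707]
contact_force: [0.3, -0.3, 0.1]
opening: 0.406
```

```bash
python3 - <<'E'
from h import *
for n in ['wrist','scene','side']: snap(n,n+'13');plates(n+'13')
st=r.get_state(); print(st['tool_pos'],st['opening']*.0881,st['clock']);plan([.463,.133,.10],94);plan([.463,.133,.023],94)
E
```

```text
wrist13 plate centre [0.5057 0.1368] size [0.135  0.0565] yaw(mod180) 4.0
scene13 plate centre [ 0.3962 -0.0031] size [0.1788 0.0325] yaw(mod180) -85.4
scene13 plate centre [0.5091 0.1399] size [0.1373 0.0669] yaw(mod180) 4.1
side13 plate centre [0.5055 0.1356] size [0.1339 0.0621] yaw(mod180) 3.9
[0.45897704 0.12962937 0.19196099] 0.03562762976136956 29.75
turn [-0.1   0.02  0.02] rows>= 1  shift [9.2  0.31 0.42] rows>= 3
turn [-0.1   0.02  0.02] rows>= 1  shift [16.9   0.31  0.42] rows>= 5
```

Call:
drive_tool --deltas '[[[0,0,0],[3,0.3,0.4],3.6],[[0,0,0],[4,0,0],3.6],[[0,0,0],[4,0,0],3.6],[[0,0,0],[3.5,0,0],3.6],[[0,0,0],[2,0,0],3.6],[[0,0,0],[0.5,0,0],3.6],[[0,0,0],[0,0,0],3.6],[[0,0,0],[0,0,0],3.6]]'

```text
clock: 30.42
tool_pos: [0.4631, 0.1336, 0.0228]
eef_rot: [-0.024, 0.706, 0.025, 0.707]
contact_force: [-0.1, 1.4, 0.0]
opening: 0.414
```

Call:
drive_tool --deltas '[[[0,0,0],[0,0,0],1],[[0,0,0],[0,0,0],1],[[0,0,0],[0,0,0],1],[[0,0,0],[0,0,0],1],[[0,0,0],[0,0,0],1],[[0,0,0],[0,0,0],1],[[0,0,0],[0,0,0],1]]'

```text
clock: 31.0
tool_pos: [0.4634, 0.1333, 0.023]
eef_rot: [-0.024, 0.706, 0.024, 0.707]
contact_force: [-0.1, -0.4, 6.9]
opening: 0.181
```

Call:
drive_tool --deltas '[[[0,0,0],[-0.4,0,0],1],[[2.5,0,0],[0,0,0],1],[[7,0,0],[0,0,0],1],[[7,0,0],[0,0,0],1],[[7,0,0],[0,0,0],1],[[7,0,0],[0,0,0],1],[[7,0,0],[0,0,0],1],[[7,0,0],[0,0,0],1],[[7,0,0],[0,0,0],1],[[7,0,0],[0,0,0],1],[[7,0,0],[0,0,0],1],[[7,0,0],[0,0,0],1]]'

```text
clock: 32.0
tool_pos: [0.4626, 0.1326, 0.0259]
eef_rot: [0.4, 0.583, -0.4, 0.583]
contact_force: [-0.6, -0.1, -2.2]
opening: 0.178
```

Call:
drive_tool --deltas '[[[7,0,0],[0,0,0],1],[[7,0,0],[0,0,0],1],[[7,0,0],[0,0,0],1],[[0,0,0],[0,0,0],1],[[0,0,0],[0,0,0],1]]'

```text
clock: 32.42
tool_pos: [0.4627, 0.1327, 0.0259]
eef_rot: [0.497, 0.503, -0.497, 0.503]
contact_force: [-0.1, -0.6, -2.8]
opening: 0.177
```

```bash
python3 - <<'E'
from h import *
st=r.get_state(); print(st['tool_pos'],st['opening']*.0881,st['contact_force'],st['clock'])
plan([.457,-.18,.025],.5); snap('scene','s14');plates('s14');snap('side','d14');plates('d14')
E
```

```text
[0.46269917 0.13273399 0.02594544] 0.01559082445409729 [-0.13698831 -0.64087301 -2.76130725] 32.4167
turn [0.1  0.02 0.  ] rows>= 1  shift [ 0.09 -0.84 31.27] rows>= 8
s14 plate centre [ 0.3964 -0.0032] size [0.1788 0.033 ] yaw(mod180) -85.4
s14 plate centre [0.4647 0.0919] size [0.1385 0.0596] yaw(mod180) -89.4
```

Call:
drive_tool --deltas '[[[0,0,0],[0,0,2],1],[[0,0,0],[0,0,3.6],1],[[0,0,0],[0,-0.2,3.6],1],[[0,0,0],[0,-0.2,3.6],1],[[0,0,0],[0,-0.2,3.6],1],[[0,0,0],[0,-0.2,3.6],1],[[0,0,0],[0,0,3.6],1],[[0,0,0],[0,0,3.6],1],[[0,0,0],[0,0,2.8],1],[[0,0,0],[0,0,1.2],1],[[0,0,0],[0.1,0,0],1],[[0,0,0],[0.1,0,0],1]]'

```text
clock: 33.52
tool_pos: [0.4569, -0.1791, 0.0239]
eef_rot: [0.499, 0.502, -0.498, 0.502]
contact_force: [0.0, 0.9, -1.9]
opening: 0.175
```

Call:
drive_tool --deltas '[[[0,0,0],[0.05,0,0],1],[[0,0,0],[0,0,0],1],[[0,0,0],[0,0,0],1]]'

```text
clock: 33.77
tool_pos: [0.4572, -0.1773, 0.0235]
eef_rot: [0.498, 0.503, -0.497, 0.502]
contact_force: [0.8, -0.3, -1.7]
opening: 0.174
```

```bash
python3 - <<'E'
from h import *
st=r.get_state(); print(st['tool_pos'],st['opening']*.0881,st['contact_force'],st['clock'])
plan([.457,-.257,.022],0.5); snap('scene','s15');plates('s15',amin=.2);snap('side','d15');plates('d15',amin=.2)
E
```

```text
[ 0.45723312 -0.17730399  0.02348651] 0.015351535984121102 [ 0.80616435 -0.29494098 -1.7065559 ] 33.7667
turn [ 0.11 -0.07 -0.01] rows>= 1  shift [ 0.15 -0.09  7.97] rows>= 2
s15 plate centre [ 0.4606 -0.2255] size [0.1147 0.0581] yaw(mod180) -89.4
s15 plate centre [0.396  0.0018] size [0.1689 0.033 ] yaw(mod180) -85.4
d15 plate centre [ 0.618 -0.267] size [0.074  0.0547] yaw(mod180) -90.0
d15 plate centre [ 0.4567 -0.1993] size [0.096  0.0547] yaw(mod180) -90.0
d15 plate centre [ 0.3907 -0.0044] size [0.1806 0.0257] yaw(mod180) -84.4
```

Call:
drive_tool --deltas '[[[0,0,0],[0,0,1],1],[[0,0,0],[0,0,1.5],1],[[0,0,0],[0,0,1.5],1],[[0,0,0],[0,0,1.5],1],[[0,0,0],[0,0,1.2],1],[[0,0,0],[0,0,0.7],1],[[0,0,0],[0,0,0.3],1],[[0,0,0],[0,0,0.1],1],[[0,0,0],[0,0,0.1],1],[[0,0,0],[0,0,0],1],[[0,0,0],[0,0,0],1]]'

```text
clock: 34.78
tool_pos: [0.4577, -0.2573, 0.0235]
eef_rot: [0.498, 0.502, -0.498, 0.502]
contact_force: [0.5, 0.6, -2.0]
opening: 0.176
```

Call:
drive_tool --deltas '[[[0,0,0],[0,0,0.15],1],[[0,0,0],[0,0,0.15],1],[[0,0,0],[0,0,0],1],[[0,0,0],[0,0,0],1]]'

```text
clock: 35.12
tool_pos: [0.458, -0.2594, 0.0236]
eef_rot: [0.499, 0.503, -0.497, 0.502]
contact_force: [0.5, 5.6, -0.9]
opening: 0.181
```

Call:
drive_tool --deltas '[[[0,0,0],[0,0,0.15],1],[[0,0,0],[0,0,0.15],1],[[0,0,0],[0,0,0],1],[[0,0,0],[0,0,0],1]]'

```text
clock: 35.45
tool_pos: [0.458, -0.2595, 0.0238]
eef_rot: [0.5, 0.504, -0.495, 0.501]
contact_force: [-0.4, 10.0, 1.7]
opening: 0.177
```

Call:
drive_tool --deltas '[[[0,0,0],[0,0,-0.2],1],[[0,0,0],[0.1,0,-0.15],1],[[0,0,0],[0,0,0],3.6],[[0,0,0],[0,0,0],3.6],[[0,0,0],[0,0,0],3.6],[[0,0,0],[0,0,0],3.6],[[0,0,0],[-2,0,0],3.6],[[0,0,0],[-4,0,0],3.6],[[0,0,0],[-4,0,0],3.6],[[0,0,0],[-4,0,0],3.6],[[0,0,0],[-3,2,-2],3.6],[[0,0,0],[-3,2,-2],3.6]]'

```text
clock: 36.45
tool_pos: [0.4965, -0.222, 0.2242]
eef_rot: [0.499, 0.5, -0.5, 0.501]
contact_force: [2.0, -0.2, -0.7]
opening: 0.405
```

Call:
drive_tool --deltas '[[[0,0,0],[-3,2,-2],3.6],[[0,0,0],[-3,2,-1],1],[[0,0,0],[0,0,0],1],[[0,0,0],[0,0,0],1],[[0,0,0],[0,0,0],1]]'

```text
clock: 36.87
tool_pos: [0.5359, -0.1912, 0.2814]
eef_rot: [0.497, 0.502, -0.499, 0.501]
contact_force: [-0.3, -0.2, -0.2]
opening: 0.131
```

```bash
python3 - <<'E'
from h import *
for n in ['wrist','scene','side']: snap(n,n+'16');plates(n+'16',amin=.2)
st=r.get_state(); print(st['tool_pos'],st['opening']*.0881,st['clock']);plan([.695,-.145,.16],0);plan([.695,-.145,.098],0)
a=cv2.imread('pics/wrist16.png'); print(a.shape)
E
```

```text
wrist16 plate centre [ 0.4583 -0.267 ] size [0.0679 0.0562] yaw(mod180) -89.3
wrist16 plate centre [ 0.538  -0.2663] size [0.0673 0.056 ] yaw(mod180) -90.0
wrist16 plate centre [ 0.6183 -0.2657] size [0.0673 0.0567] yaw(mod180) -90.0
scene16 plate centre [ 0.461  -0.2583] size [0.058  0.0487] yaw(mod180) 0.0
scene16 plate centre [ 0.5407 -0.2577] size [0.0573 0.0487] yaw(mod180) 0.0
scene16 plate centre [ 0.6213 -0.257 ] size [0.0573 0.0487] yaw(mod180) 0.0
scene16 plate centre [ 0.3965 -0.0035] size [0.1795 0.0331] yaw(mod180) -85.4
side16 plate centre [ 0.457  -0.2687] size [0.0747 0.0553] yaw(mod180) -90.0
side16 plate centre [ 0.618  -0.2673] size [0.0747 0.0547] yaw(mod180) -90.0
side16 plate centre [ 0.5373 -0.2673] size [0.0747 0.0547] yaw(mod180) -90.0
side16 plate centre [ 0.3908 -0.0044] size [0.1806 0.0257] yaw(mod180) -84.4
[ 0.53544459 -0.19136612  0.28079223] 0.010007467715530622 37.0167
turn [0.33 0.03 0.2 ] rows>= 1  shift [12.08 15.96 -4.64] rows>= 6
turn [0.33 0.03 0.2 ] rows>= 1  shift [18.28 15.96 -4.64] rows>= 7
(480, 640, 3)
```

View pics/wrist16.png

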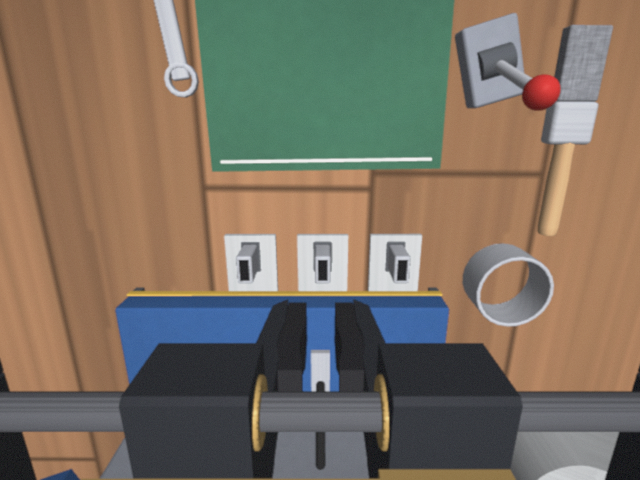

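All three plates sit in line with their spouts just before the mouth at (247,265), (322,265) and (398,265). The lever knob is at (541,92). I'll push the lever next.

```bash
python3 - <<'E'
from h import *
print(atz('wrist16',541,92,.095))
E
```

```text
[ 0.70309255 -0.09126774  0.095     ]
```

Call:
drive_tool --deltas '[[[0,0,0],[0,4,-1.2],0],[[0,0,0],[0,4,-1.2],0],[[0,0,0],[0,4,-1.2],0],[[0,0,0],[0,3.9,-1],0],[[0,0,0],[4,0,0],0],[[0,0,0],[4,0,0],0],[[0,0,0],[4,0,0],0],[[0,0,0],[0,0,0],0],[[0,0,0],[0,0,0],0],[[0,0,0],[0,0,0],0]]'

```text
clock: 37.85
tool_pos: [0.6962, -0.143, 0.1642]
eef_rot: [0.499, 0.501, -0.498, 0.502]
contact_force: [-0.3, -0.6, -0.4]
opening: 0.004
```

```bash
python3 - <<'E'
from h import *
st=r.get_state(); print(st['tool_pos'],st['opening']*.0881,st['contact_force'],st['clock']);plan([.694,-.145,.092],0)
E
```

```text
[ 0.69619391 -0.14299916  0.16424387] 0.000374830114782954 [-0.34374113 -0.58862054 -0.41076352] 37.85
turn [ 0.37 -0.05 -0.12] rows>= 1  shift [ 7.22 -0.22  0.2 ] rows>= 2
```

Call:
drive_tool --deltas '[[[0,0,0],[3,-0.2,0.2],0],[[0,0,0],[3,0,0],0],[[0,0,0],[1.2,0,0],0],[[0,0,0],[0,0,0],0],[[0,0,0],[0,0,-1.2],0],[[0,0,0],[0,0,-1.2],0],[[0,0,0],[0,0,-1.2],0],[[0,0,0],[0,0,-1],0],[[0,0,0],[0,0,-1],0],[[0,0,0],[0,0,-1],0],[[0,0,0],[0,0,-1],0]]'

```text
clock: 38.77
tool_pos: [0.6925, -0.0679, 0.0905]
eef_rot: [0.498, 0.502, -0.498, 0.502]
contact_force: [-2.2, -2.2, -0.4]
opening: 0.006
```

Call:
drive_tool --deltas '[[[0,0,0],[0,0,-1],0],[[0,0,0],[0,0,-0.6],0],[[0,0,0],[0,0,-0.4],0],[[0,0,0],[0,0,0],0]]'

```text
clock: 39.1
tool_pos: [0.6928, -0.0486, 0.0902]
eef_rot: [0.498, 0.502, -0.498, 0.502]
contact_force: [0.2, -0.5, 1.1]
opening: 0.003
```

```bash
python3 - <<'E'
from h import *
st=r.get_state(); print(st['tool_pos'],st['opening']*.0881,st['contact_force'],st['clock']); snap('scene','s17'); snap('side','d17')
def red(f):
    a=cv2.imread(f'pics/{f}.png').astype(int); m=((a[:,:,2]>130)&(a[:,:,1]<70)&(a[:,:,0]<70)).astype(np.uint8)
    n,_,s,c=cv2.connectedComponentsWithStats(m); return [(c[i].round(1).tolist(),int(s[i,4])) for i in range(1,n) if 30<s[i,4]<400]
for f in ['scene0','s17','side0','d17']: print(f,red(f))
E
```

```text
[ 0.69282576 -0.04861399  0.09021871] 0.0002447672444065214 [ 0.2008965  -0.47155405  1.10549515] 39.1
scene0 [([316.2, 5.0], 52), ([345.0, 243.2], 392), ([4.1, 291.7], 37), ([321.3, 344.2], 125)]
s17 [([358.3, 243.8], 47), ([2.8, 295.7], 119)]
side0 [([293.3, 170.0], 52)]
d17 [([291.2, 185.0], 49)]
```

Call:
drive_tool --deltas '[[[0,0,0],[0,0,-0.5],0],[[0,0,0],[0,0,-0.4],0],[[0,0,0],[0,0,0],0],[[0,0,0],[0,0,0],0]]'

```text
clock: 39.53
tool_pos: [0.6933, -0.0479, 0.0905]
eef_rot: [0.497, 0.497, -0.502, 0.503]
contact_force: [-0.7, -12.4, 3.7]
opening: 0.006
```

Call:
drive_tool --deltas '[[[0,0,0],[0,0,-0.3],0],[[0,0,0],[0,0,0],0],[[0,0,0],[0,0,0],0]]'

```text
clock: 39.78
tool_pos: [0.6934, -0.0478, 0.0905]
eef_rot: [-0.496, -0.496, 0.504, -0.504]
contact_force: [-1.7, -15.9, 5.2]
opening: 0.003
```

Call:
drive_tool --deltas '[[[0,0,0],[0,0,-0.3],0],[[0,0,0],[0,0,0],0],[[0,0,0],[0,0,0],0]]'

```text
clock: 40.03
tool_pos: [0.6933, -0.0476, 0.0905]
eef_rot: [-0.495, -0.495, 0.506, -0.504]
contact_force: [-1.5, -19.6, 7.3]
opening: 0.003
```

Call:
drive_tool --deltas '[[[0,0,0],[0,0,1],0],[[0,0,0],[0,0,2.5],0],[[0,0,0],[0,0,3],0],[[0,0,0],[-3,0,2],3.6],[[0,0,0],[-4,0,0],3.6],[[0,0,0],[-4,-2,1],3.6],[[0,0,0],[0,-3.7,1.5],3.6],[[0,0,0],[0,-3.7,1.8],3.6],[[0,0,0],[0,-3.7,1.8],3.6],[[0,0,0],[0,-3.7,1.8],3.6],[[0,0,0],[0,-3.7,1.8],3.6],[[0,0,0],[0,-3,1.8],3.6]]'

```text
clock: 41.03
tool_pos: [0.4585, -0.2351, 0.1971]
eef_rot: [0.498, 0.502, -0.498, 0.502]
contact_force: [-0.0, -0.5, 0.8]
opening: 0.407
```

Call:
drive_tool --deltas '[[[0,0,0],[0,0,0],3.6],[[0,0,0],[0,0,0],3.6],[[0,0,0],[0,0,0],3.6]]'

```text
clock: 41.28
tool_pos: [0.4623, -0.2343, 0.1974]
eef_rot: [0.499, 0.501, -0.497, 0.502]
contact_force: [0.4, -0.0, -0.0]
opening: 0.405
```

```bash
python3 - <<'E'
from h import *
for n in ['wrist','scene','side']: snap(n,n+'18');plates(n+'18',amin=.2)
st=r.get_state(); print(st['tool_pos'],st['opening']*.0881,st['clock']);plan([.458,-.259,.0235],.5)
a=cv2.imread('pics/scene18.png')[220:420,230:430]; b=cv2.imread('pics/wrist18.png')
cv2.imwrite('pics/c9.png',np.hstack([cv2.resize(a,(400,400)),cv2.resize(cv2.imread('pics/side18.png')[100:300,220:420],(400,400))]))
E
```

```text
wrist18 plate centre [ 0.458 -0.267] size [0.0673 0.056 ] yaw(mod180) -90.0
wrist18 plate centre [ 0.5373 -0.2663] size [0.0673 0.056 ] yaw(mod180) -90.0
wrist18 plate centre [ 0.6179 -0.2659] size [0.0676 0.0557] yaw(mod180) -89.3
scene18 plate centre [ 0.461  -0.2583] size [0.058  0.0487] yaw(mod180) 0.0
scene18 plate centre [ 0.6853 -0.0497] size [0.0705 0.0453] yaw(mod180) -75.5
scene18 plate centre [ 0.3964 -0.0032] size [0.1789 0.033 ] yaw(mod180) -85.4
side18 plate centre [ 0.4572 -0.2684] size [0.0751 0.0552] yaw(mod180) -89.2
side18 plate centre [ 0.618  -0.2673] size [0.0747 0.0547] yaw(mod180) -90.0
side18 plate centre [ 0.5373 -0.2673] size [0.0747 0.0547] yaw(mod180) -90.0
side18 plate centre [ 0.3908 -0.0044] size [0.1807 0.0258] yaw(mod180) -84.4
[ 0.46267426 -0.2334354   0.1971244 ] 0.03597343358683777 41.4333
turn [ 0.02 -0.06 -0.12] rows>= 1  shift [17.36 -0.49  2.55] rows>= 5
```

View pics/c9.png

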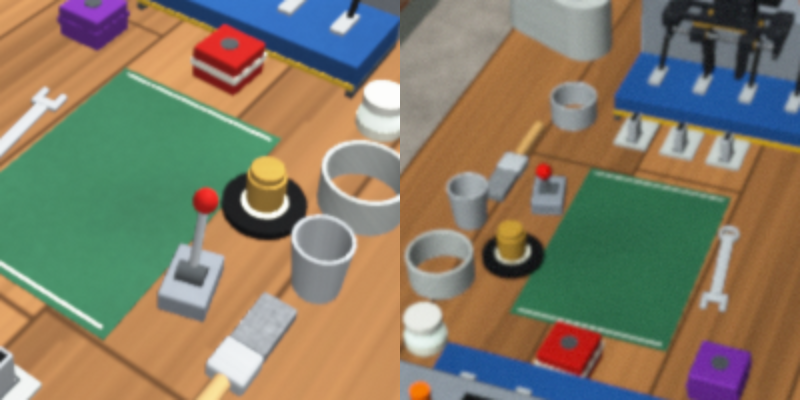

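The lever is thrown (knob at crop (205,200) and (543,171)), the master stands upright mid-disc, and the plates are still home. I'll triangulate the knob as a check and descend on the x=0.458 plate.

```bash
python3 - <<'E'
from h import *
p,e=tri([('scene18',332.5,320),('side18',291.5,185.5)]); k0=np.array([.7033,-.0916,.0951]); print(p,e,'chord',np.linalg.norm(p-k0),'of',2*.08*np.sin(.5))
E
```

```text
[ 0.68371648 -0.02489283  0.09204463] [np.float64(0.0015534228660698042), np.float64(0.0015534228660697787)] chord 0.06958948083448777 of 0.07670808617667248
```

Call:
drive_tool --deltas '[[[0,0,0],[3,-0.5,2.55],3.6],[[0,0,0],[4,0,0],3.6],[[0,0,0],[4,0,0],3.6],[[0,0,0],[4,0,0],3.6],[[0,0,0],[2,0,0],3.6],[[0,0,0],[0.3,0,0],3.6],[[0,0,0],[0,0,0],3.6],[[0,0,0],[0,0,0],3.6]]'

```text
clock: 42.1
tool_pos: [0.4577, -0.2596, 0.0249]
eef_rot: [0.499, 0.502, -0.497, 0.503]
contact_force: [0.6, 0.1, 0.4]
opening: 0.405
```

Call:
drive_tool --deltas '[[[0,0,0],[0,0,0],1],[[0,0,0],[0,0,0],1],[[0,0,0],[0,0,0],1],[[0,0,0],[0,0,0],1],[[0,0,0],[0,0,0],1],[[0,0,0],[0,0,0],1],[[0,0,0],[0,0,0],1]]'

```text
clock: 42.68
tool_pos: [0.4572, -0.2605, 0.025]
eef_rot: [0.498, 0.501, -0.498, 0.503]
contact_force: [0.4, -0.9, 5.9]
opening: 0.176
```

Call:
drive_tool --deltas '[[[0,0,0],[0,0,-1],1],[[0,0,0],[0,0,-2],1],[[0,0,0],[0,0,-2.5],1],[[0,0,0],[0,0,-2.5],1],[[0,0,0],[0,0,-3],1],[[0,0,0],[0,0,-3.5],1],[[0,0,0],[0,0,-3.5],1],[[0,0,0],[0,0,-3.5],1],[[0,0,0],[0,0,-3.5],1],[[0,0,0],[0,0,-3.5],1],[[0,0,0],[0,0,-3.5],1],[[0,0,0],[0,0,-3],1]]'

```text
clock: 43.68
tool_pos: [0.4548, 0.083, 0.0252]
eef_rot: [0.496, 0.495, -0.503, 0.506]
contact_force: [0.9, -18.1, 24.4]
opening: 0.176
```

Call:
drive_tool --deltas '[[[0,0,0],[0,0,-2],1],[[0,0,0],[0,0,-1],1],[[0,0,0],[0,0,0],1],[[0,0,0],[0,0,0],1],[[0,0,0],[0,0,0],1]]'

```text
clock: 44.1
tool_pos: [0.4541, 0.1201, 0.025]
eef_rot: [0.499, 0.501, -0.497, 0.503]
contact_force: [-0.4, -0.4, 9.8]
opening: 0.177
```

```bash
python3 - <<'E'
from h import *
for n in ['scene','side']: snap(n,n+'19');plates(n+'19',amin=.2)
st=r.get_state(); print(st['tool_pos'],st['opening']*.0881,st['contact_force'],st['clock']);plan([.456,.12,.0235],.5)
E
```

```text
scene19 plate centre [ 0.6853 -0.0497] size [0.0705 0.0453] yaw(mod180) -75.5
scene19 plate centre [ 0.3964 -0.0032] size [0.1789 0.033 ] yaw(mod180) -85.4
scene19 plate centre [0.458  0.0787] size [0.1373 0.0587] yaw(mod180) -90.0
side19 plate centre [0.4533 0.1083] size [0.0793 0.0547] yaw(mod180) -90.0
[0.45409688 0.12012633 0.025008  ] 0.015704920276970274 [ 0.5070621   0.02793944 10.58576518] 44.2
turn [-0.06 -0.04 -0.14] rows>= 1  shift [0.15 0.19 0.01] rows>= 1
```

Call:
drive_tool --deltas '[[[0,0,0],[-0.1,0,0],1],[[0,0,0],[0,0,0],3.6],[[0,0,0],[0,0,0],3.6],[[0,0,0],[0,0,0],3.6],[[0,0,0],[0,0,0],3.6],[[0,0,0],[-2,0,0],3.6],[[0,0,0],[-4,0,0],3.6],[[0,0,0],[-4,0,0],3.6],[[0,0,0],[-4,0,0],3.6],[[0,0,0],[-1,0.8,2],3.6],[[0,0,0],[0,0.8,3.8],3.6],[[0,0,0],[0,0.8,3.8],3.6]]'

```text
clock: 45.2
tool_pos: [0.479, 0.0239, 0.1762]
eef_rot: [0.498, 0.502, -0.496, 0.503]
contact_force: [0.8, -1.6, -0.9]
opening: 0.41
```

Call:
drive_tool --deltas '[[[0,0,0],[0,0.8,3.8],3.6],[[0,0,0],[0,0.8,3.8],3.6],[[0,0,0],[0,0.8,3.8],3.6],[[0,0,0],[0,0.8,3.8],3.6],[[0,0,0],[0,0.8,3.8],3.6],[[0,0,0],[0,0.8,3.8],3.6],[[0,0,0],[0,0.8,3.8],3.6],[[0,0,0],[0,0.4,1.8],3.6],[[0,0,0],[0,0,0],3.6],[[0,0,0],[0,0,0],3.6],[[0,0,0],[0,0,0],3.6]]'

```text
clock: 46.12
tool_pos: [0.5399, -0.2579, 0.1748]
eef_rot: [0.498, 0.503, -0.497, 0.502]
contact_force: [0.2, 1.0, -0.1]
opening: 0.409
```

```bash
python3 - <<'E'
from h import *
for n in ['scene','side','wrist']: snap(n,n+'20');plates(n+'20',amin=.2)
st=r.get_state(); print(st['tool_pos'],st['opening']*.0881,st['contact_force'],st['clock']);plan([.538,-.259,.0245],.5)
E
```

```text
scene20 plate centre [ 0.5407 -0.2577] size [0.0573 0.0487] yaw(mod180) 0.0
scene20 plate centre [ 0.6213 -0.257 ] size [0.0573 0.0487] yaw(mod180) 0.0
scene20 plate centre [ 0.6849 -0.0498] size [0.0709 0.0452] yaw(mod180) -76.4
scene20 plate centre [0.3918 0.0208] size [0.1304 0.0255] yaw(mod180) -87.7
scene20 plate centre [0.4577 0.078 ] size [0.1373 0.0593] yaw(mod180) -90.0
side20 plate centre [ 0.618  -0.2673] size [0.0747 0.0547] yaw(mod180) -90.0
side20 plate centre [ 0.5373 -0.2673] size [0.0747 0.0547] yaw(mod180) -90.0
side20 plate centre [ 0.3911 -0.0044] size [0.1807 0.0262] yaw(mod180) -84.4
side20 plate centre [0.4533 0.0793] size [0.136  0.0547] yaw(mod180) -90.0
wrist20 plate centre [ 0.538  -0.2667] size [0.0667 0.056 ] yaw(mod180) -90.0
wrist20 plate centre [ 0.618 -0.266] size [0.0667 0.056 ] yaw(mod180) -90.0
[ 0.54015911 -0.25779899  0.17505259] 0.03573452365809285 [-0.17303248 -0.17991082 -0.71819444] 46.2667
turn [ 0.12 -0.02 -0.  ] rows>= 1  shift [15.06 -0.22  0.12] rows>= 4
```

Call:
drive_tool --deltas '[[[0,0,0],[3,-0.2,0.1],3.6],[[0,0,0],[4,0,0],3.6],[[0,0,0],[4,0,0],3.6],[[0,0,0],[3,0,0],3.6],[[0,0,0],[1,0,0],3.6],[[0,0,0],[0,0,0],3.6],[[0,0,0],[0,0,0],1],[[0,0,0],[0,0,0],1],[[0,0,0],[0,0,0],1],[[0,0,0],[0,0,0],1],[[0,0,0],[0,0,0],1],[[0,0,0],[0,0,0],1]]'

```text
clock: 47.27
tool_pos: [0.539, -0.2606, 0.027]
eef_rot: [0.499, 0.501, -0.498, 0.502]
contact_force: [-1.8, 1.0, 7.1]
opening: 0.179
```

Call:
drive_tool --deltas '[[[0,0,0],[-0.1,0,0],1],[[0,0,0],[0,0,-1],1],[[0,0,0],[0,0,-1.5],1],[[0,0,0],[0,0,-2],1],[[0,0,0],[0,0,-2],1],[[0,0,0],[-0.1,0,-2.5],1],[[0,0,0],[0,0,0],1]]'

```text
clock: 47.85
tool_pos: [0.5385, -0.1644, 0.0284]
eef_rot: [0.498, 0.504, -0.494, 0.503]
contact_force: [0.0, 0.9, -1.9]
opening: 0.179
```

```bash
python3 - <<'E'
from h import *
st=r.get_state(); print(st['tool_pos'],st['opening']*.0881,st['contact_force'],st['clock']);plan([.532,.12,.0245],.5)
E
```

```text
[ 0.53854668 -0.16443071  0.02835936] 0.015741235400145884 [ 0.01802031  0.93898808 -1.92059521] 47.85
turn [ 0.33 -0.32 -0.17] rows>= 1  shift [  0.39  -0.41 -28.45] rows>= 7
```

Call:
drive_tool --deltas '[[[0,0,0],[0,-0.1,-2.4],1],[[0,0,0],[0,-0.1,-3.5],1],[[0,0,0],[0,-0.1,-3.7],1],[[0,0,0],[0,-0.1,-3.7],1],[[0,0,0],[0,0,-3.7],1],[[0,0,0],[0,0,-3.7],1],[[0,0,0],[0,0,-3.5],1],[[0,0,0],[0,0,-2.7],1],[[0,0,0],[0,0,-1.5],1],[[0,0,0],[0.1,0,0],1],[[0,0,0],[0.1,0,0],1],[[0,0,0],[0,0,0],1]]'

```text
clock: 48.85
tool_pos: [0.5321, 0.1172, 0.0269]
eef_rot: [0.5, 0.504, -0.495, 0.501]
contact_force: [-2.3, 6.8, 8.6]
opening: 0.175
```

```bash
python3 - <<'E'
from h import *
for n in ['scene','side']: snap(n,n+'21');plates(n+'21',amin=.2)
st=r.get_state(); print(st['tool_pos'],st['opening']*.0881,st['contact_force'],st['clock'])
E
```

```text
scene21 plate centre [ 0.6853 -0.0497] size [0.0705 0.0453] yaw(mod180) -75.5
scene21 plate centre [ 0.3965 -0.0032] size [0.1788 0.033 ] yaw(mod180) -85.4
scene21 plate centre [0.5351 0.0762] size [0.1367 0.0586] yaw(mod180) -89.7
scene21 plate centre [0.4577 0.0783] size [0.1367 0.0593] yaw(mod180) -90.0
side21 plate centre [ 0.3914 -0.004 ] size [0.1814 0.0268] yaw(mod180) -84.9
side21 plate centre [0.5317 0.1023] size [0.086 0.054] yaw(mod180) -90.0
side21 plate centre [0.4533 0.0793] size [0.136  0.0547] yaw(mod180) -90.0
[0.53234914 0.11642939 0.02692447] 0.015705927114804608 [-1.65886401  5.40012179  8.08806763] 48.95
```

Call:
drive_tool --deltas '[[[0,0,0],[-0.1,0,0],1],[[0,0,0],[0,0,0],3.6],[[0,0,0],[0,0,0],3.6],[[0,0,0],[0,0,0],3.6],[[0,0,0],[0,0,0],3.6],[[0,0,0],[-2,0,0],3.6],[[0,0,0],[-4,0,0],3.6],[[0,0,0],[-4,0,0],3.6],[[0,0,0],[-4,0,0],3.6],[[0,0,0],[-1,0.8,2],3.6],[[0,0,0],[0,0.8,3.8],3.6],[[0,0,0],[0,0.8,3.8],3.6]]'

```text
clock: 49.95
tool_pos: [0.5569, 0.0173, 0.1774]
eef_rot: [0.498, 0.502, -0.497, 0.503]
contact_force: [-0.4, -1.0, -1.0]
opening: 0.41
```

Call:
drive_tool --deltas '[[[0,0,0],[0,0.8,3.8],3.6],[[0,0,0],[0,0.8,3.8],3.6],[[0,0,0],[0,0.8,3.8],3.6],[[0,0,0],[0,0.8,3.8],3.6],[[0,0,0],[0,0.8,3.8],3.6],[[0,0,0],[0,0.8,3.8],3.6],[[0,0,0],[0,0.8,3.8],3.6],[[0,0,0],[0,0.6,1.4],3.6],[[0,0,0],[0,0,0],3.6],[[0,0,0],[0,0,0],3.6],[[0,0,0],[0,0,0],3.6]]'

```text
clock: 50.87
tool_pos: [0.6197, -0.2603, 0.1757]
eef_rot: [0.498, 0.503, -0.497, 0.502]
contact_force: [0.6, 0.2, -0.7]
opening: 0.409
```

```bash
python3 - <<'E'
from h import *
for n in ['side','wrist']: snap(n,n+'22');plates(n+'22',amin=.2)
st=r.get_state(); print(st['tool_pos'],st['opening']*.0881,st['contact_force'],st['clock']);plan([.6185,-.2585,.0245],.5)
E
```

```text
side22 plate centre [ 0.618 -0.267] size [0.074  0.0547] yaw(mod180) -90.0
side22 plate centre [ 0.3908 -0.0044] size [0.1807 0.0257] yaw(mod180) -84.5
side22 plate centre [0.5317 0.074 ] size [0.136 0.054] yaw(mod180) -90.0
side22 plate centre [0.4533 0.0793] size [0.136  0.0547] yaw(mod180) -90.0
wrist22 plate centre [ 0.6187 -0.266 ] size [0.0667 0.056 ] yaw(mod180) -90.0
[ 0.62002139 -0.25990771  0.17605848] 0.03642310187188789 [ 0.89384567 -0.6253783   0.38326872] 50.9667
turn [ 0.13 -0.04  0.01] rows>= 1  shift [15.16 -0.15 -0.14] rows>= 4
```

Call:
drive_tool --deltas '[[[0,0,0],[3,-0.15,-0.15],3.6],[[0,0,0],[4,0,0],3.6],[[0,0,0],[4,0,0],3.6],[[0,0,0],[3,0,0],3.6],[[0,0,0],[1,0,0],3.6],[[0,0,0],[0,0,0],3.6],[[0,0,0],[0,0,0],1],[[0,0,0],[0,0,0],1],[[0,0,0],[0,0,0],1],[[0,0,0],[0,0,0],1],[[0,0,0],[0,0,0],1],[[0,0,0],[0,0,0],1]]'

```text
clock: 51.97
tool_pos: [0.6197, -0.2604, 0.0284]
eef_rot: [0.499, 0.501, -0.498, 0.502]
contact_force: [-1.6, 0.9, 6.8]
opening: 0.176
```

Call:
drive_tool --deltas '[[[0,0,0],[-0.1,0,0],1],[[0,0,0],[0,0,-1],1],[[0,0,0],[0,0,-1.5],1],[[0,0,0],[0,0,-2],1],[[0,0,0],[0,0,-2],1],[[0,0,0],[-0.2,0,-2.5],1],[[0,0,0],[0,0,0],1],[[0,0,0],[0,0,0],1]]'

```text
clock: 52.63
tool_pos: [0.6181, -0.1684, 0.0292]
eef_rot: [0.497, 0.503, -0.497, 0.503]
contact_force: [-0.6, -0.5, -2.5]
opening: 0.179
```

```bash
python3 - <<'E'
from h import *
st=r.get_state(); print(st['tool_pos'],st['opening']*.0881,st['contact_force'],st['clock']);plan([.495,-.041,.0265],.5)
E
```

```text
[ 0.61814706 -0.16837507  0.02920631] 0.015736951131125127 [-0.55953403 -0.50281478 -2.52347767] 52.6333
turn [ 0.15 -0.05 -0.02] rows>= 1  shift [  0.27 -12.2  -12.84] rows>= 5
```

Call:
drive_tool --deltas '[[[0,0,0],[0,-2,0],1],[[0,0,0],[0,-3.5,-0.3],1],[[0,0,0],[0,-3.5,-1.3],1],[[0,0,0],[0,-2.2,-2.5],1],[[0,0,0],[0,-1,-3.2],1],[[0,0,0],[0,0,-3],1],[[0,0,0],[0,0,-1.6],1],[[0,0,0],[0,0,-0.7],1],[[0,0,0],[0.1,0,0],1],[[0,0,0],[0.05,0,0],1],[[0,0,0],[0,0,0],1],[[0,0,0],[0,0,0],1]]'

```text
clock: 53.63
tool_pos: [0.496, -0.0445, 0.0283]
eef_rot: [0.5, 0.502, -0.497, 0.501]
contact_force: [-0.2, 5.7, 5.5]
opening: 0.176
```

```bash
python3 - <<'E'
from h import *
for n in ['scene','side']: snap(n,n+'23');plates(n+'23',amin=.2)
st=r.get_state(); print(st['tool_pos'],st['opening']*.0881,st['contact_force'],st['clock'])
E
```

```text
scene23 plate centre [ 0.499  -0.0874] size [0.1425 0.0605] yaw(mod180) -88.8
scene23 plate centre [ 0.6851 -0.0496] size [0.0707 0.0453] yaw(mod180) -76.0
scene23 plate centre [0.5353 0.0727] size [0.1373 0.0587] yaw(mod180) -90.0
scene23 plate centre [0.4573 0.112 ] size [0.0693 0.0587] yaw(mod180) -90.0
side23 plate centre [ 0.4953 -0.0647] size [0.0973 0.0547] yaw(mod180) -90.0
side23 plate centre [ 0.3908 -0.0043] size [0.1806 0.0257] yaw(mod180) -84.4
side23 plate centre [0.5317 0.074 ] size [0.136 0.054] yaw(mod180) -90.0
side23 plate centre [0.4533 0.0793] size [0.136  0.0547] yaw(mod180) -90.0
[ 0.49601989 -0.04464628  0.02825155] 0.015976608377912888 [-0.6691683   6.42726827  5.55055056] 53.7333
```

Call:
drive_tool --deltas '[[[0,0,0],[-0.15,0,0],1],[[0,0,0],[0,0,-0.6],1],[[0,0,0],[0,0,0],1],[[0,0,0],[0.1,0,0],1],[[0,0,0],[0,0,0],1],[[0,0,0],[0,0,0],3.6],[[0,0,0],[0,0,0],3.6],[[0,0,0],[0,0,0],3.6],[[0,0,0],[0,0,0],3.6],[[0,0,0],[-2,0,0],3.6],[[0,0,0],[-4,0,0],3.6],[[0,0,0],[-4,0,0],3.6]]'

```text
clock: 54.73
tool_pos: [0.4939, -0.0395, 0.1278]
eef_rot: [0.497, 0.503, -0.499, 0.501]
contact_force: [1.2, -0.1, 0.1]
opening: 0.409
```

Call:
drive_tool --deltas '[[[0,0,0],[-4,0,0],3.6],[[0,0,0],[-4,0.5,-1],3.6],[[0,0,0],[-4,1,-1.5],3.6],[[0,0,0],[-4,1,-1.5],3.6],[[0,0,0],[-4,1,-1.5],3.6],[[0,0,0],[-3,1,-1.5],3.6],[[0,0,0],[0,0,0],3.6],[[0,0,0],[0,0,0],3.6],[[0,0,0],[0,0,0],3.6]]'

```text
clock: 55.48
tool_pos: [0.5374, 0.0277, 0.3506]
eef_rot: [0.497, 0.502, -0.499, 0.502]
contact_force: [0.6, 0.1, -1.1]
opening: 0.41
```

```bash
python3 - <<'E'
from h import *
for n in ['scene','side','wrist']: snap(n,n+'24');plates(n+'24',amin=.2)
st=r.get_state(); print(st['tool_pos'],st['opening']*.0881,st['contact_force'],st['clock'])
E
```

```text
scene24 plate centre [ 0.4977 -0.0803] size [0.1367 0.058 ] yaw(mod180) -90.0
scene24 plate centre [ 0.3962 -0.0031] size [0.1788 0.0325] yaw(mod180) -85.4
scene24 plate centre [0.535  0.0727] size [0.1373 0.058 ] yaw(mod180) -90.0
scene24 plate centre [0.4573 0.078 ] size [0.1373 0.0587] yaw(mod180) -90.0
side24 plate centre [ 0.4943 -0.082 ] size [0.1409 0.056 ] yaw(mod180) -89.1
side24 plate centre [ 0.3909 -0.0043] size [0.1806 0.0258] yaw(mod180) -84.5
side24 plate centre [0.5317 0.074 ] size [0.136 0.054] yaw(mod180) -90.0
side24 plate centre [0.4533 0.0793] size [0.136  0.0547] yaw(mod180) -90.0
wrist24 plate centre [ 0.4953 -0.083 ] size [0.1407 0.056 ] yaw(mod180) -90.0
wrist24 plate centre [0.3909 0.0046] size [0.1637 0.0265] yaw(mod180) -84.3
wrist24 plate centre [0.532  0.0727] size [0.1347 0.056 ] yaw(mod180) -90.0
wrist24 plate centre [0.4543 0.078 ] size [0.135  0.0561] yaw(mod180) -89.3
[0.53721967 0.027213   0.35004832] 0.03584359484027584 [-0.11866739 -0.28345546 -0.4630833 ] 55.6333
```

View pics/wrist24.png

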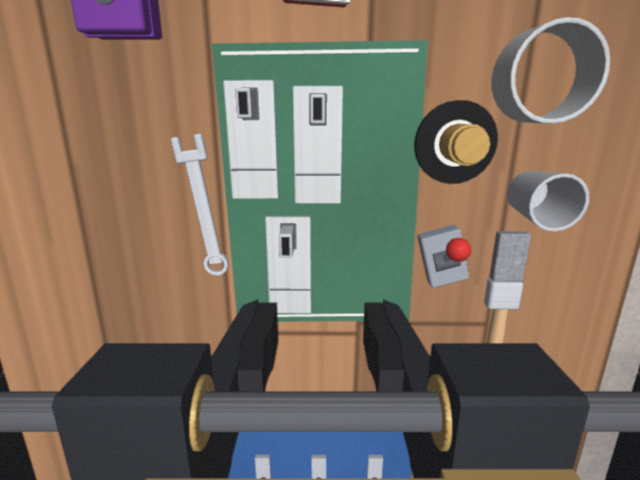

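View pics/scene24.png

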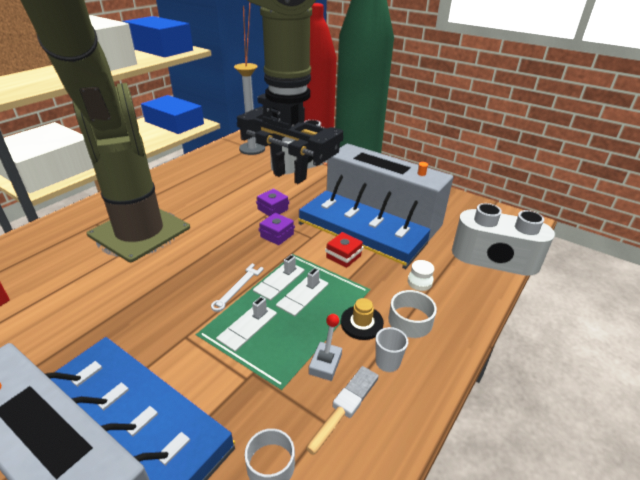

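Both views show all three plates flat inside the mat. The nearest tip touches only the white border line, about 15 mm inside the mat's edge. The master is upright on the disc, the lever is thrown, and the lockout block and the other items are unmoved. I'm handing in.

```bash
python3 -c "
from plant import r
print(r.get_state()['clock']); print(r.finish_job())"
```

```text
55.6333
the job is handed in; nothing more can be done
None
```

The job is done and was handed in at 55.6 s; `finish_job` gave no verdict. All the work was at the right head, whose mouth held the brass master.

- **Master:** it stands upright on the middle of its stand, within about 1–2 mm by the wrist picture.
- **Plates:** there were three. Plate0 was knocked against plate1 partway through, so I measured both again before gripping. Each plate went straight in until the back stop pushed back with about 8–10 N, and pictures showed all three home together.
- **Lever:** I then pushed it to its end stop (about 20 N). The knob triangulated to about 1.0 rad, from about 0.08 as found.
- **Back on the mat:** the plates were drawn out and lie flat wholly on it. The tightest margins are about 10–15 mm.
- **Everything else:** the last pictures showed the lockout block and bystanders where they were, and the gripper clear of everything.

**Checks that disagreed:**
- The knob moved 70 mm against 77 mm for a full stroke, which fits the lever starting slightly past 0.
- The scene camera placed the plates 2–3 mm differently from the other two, about its calibration error.
- While drawing out the first plate the wrist force reached about 30 N, because the plate was dragged pressed onto the bench. I lifted the others slightly.

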